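# Load the bonding stand to its set pressure

### The job

Load the bonding stand: seat all the blue flanged holders face down on the spigot of the sprung pan, one on another and each fully home, and then the red pressure cap on top of them. Then stack brass weights on the cap, each seated home like the holders, until the needle rests in the green sector, gently enough that it never swings into the red. Leave the spare weights on the bench clear of the stand, and do not disturb the screwdriver, the jar or the plaster model.

Things in the scene. Friction and masses are not known exactly. Their poses are not given: they have to be found in the camera images.
- spigot (a point): Steel spigot 18 mm across, 7 mm high, chamfered, in the middle of the round aluminium pan (110 mm across). This point is on its axis at the pan's top face; it sinks straight down with the pan on a damped spring: 106 mm above the bench when empty, 0.4 N per mm, 65 mm of travel.
- stand: White bonding stand, fixed. Origin: on the bench under the spigot's axis; x points from the pan to the dial. Box under the pan 140 x 140 x 30 mm; the dial, 116 mm across, tilted, top edge about 90 mm high, is centred 125 mm along x.
- needle (a joint): Black needle of the dial, rad, clockwise from above; 0 with the pan empty, 60 rad per metre of pan travel, 1.47 rad per kg, about 0.37 rad per brass weight. Green sector 1.913 to 2.354 rad, red sector from 3.48 rad up; ticks every 0.368 rad. Needle 44 mm long.
- holder1: Blue holder, 100 to 165 g, two to four present (None: absent): flange 56 mm across, 8.5 mm thick at the bottom; above it a round hub 36 mm across up to 26 mm (grip this); on top a chamfered stub 18 mm across, 7 mm high. Recess in the bottom face about 21 mm across, 8.5 mm deep, drops over the stub below: stacked parts repeat every 26 mm. Origin: centre of the bottom face, z up. Starts face down on the bench.
- holder2: Blue holder, 100 to 165 g, two to four present (None: absent): shape, origin and start as holder1.
- holder3: Blue holder, 100 to 165 g, two to four present (None: absent): shape, origin and start as holder1.
- holder4: Blue holder, 100 to 165 g, two to four present (None: absent): shape, origin and start as holder1.
- cap: Red pressure cap, mass 160 to 250 g; same shape, origin and start as holder1.
- weight1: Brass weight of 250 g; same shape, origin and start as holder1. Five are present, more than needed.
- weight2: Brass weight of 250 g; same shape, origin and start as holder1. Five are present, more than needed.
- weight3: Brass weight of 250 g; same shape, origin and start as holder1. Five are present, more than needed.
- weight4: Brass weight of 250 g; same shape, origin and start as holder1. Five are present, more than needed.
- weight5: Brass weight of 250 g; same shape, origin and start as holder1. Five are present, more than needed.
- screwdriver: Bystander: black-handled screwdriver lying at the far left of the work; leave alone. Origin: under its middle.
- burjar: Bystander: small amber jar with white lid, 48 mm across, 60 mm high; leave alone. Origin: centre of its underside.
- arch: Bystander: plaster dental arch model 55 x 62 x 26 mm; leave alone. Origin: centre of its underside.

How it is judged:
By the outcome, as a careful person would: the job done as asked, in the order asked, and still so for the second after the job is handed in, with the robot touching nothing.
Of holder1, holder2, holder3, holder4 only 2 to 4 are there at a start; the rules pass over those that are not, and their reading is None.
At some moment in a run one of holder1, holder2, holder3, holder4, cap, weight1, weight2, weight3, weight4, weight5 may be knocked a few centimetres aside while the robot is not near it.
It also fails if it takes over 208 s, if anything falls off the work surface, if the arm or the gripper's body presses on something with over 40 N, if the wrist force passes 120 N, or if a joint passes its speed limit or range.

### The arm

A 7-joint arm with a two-finger parallel gripper is mounted at the origin on the work surface. World frame = base frame: x ahead of the robot, y to its left, z up, the work surface at z = 0. Lengths are in m, angles in rad, forces in N, time in s.
With the tool pointing down it reaches from about 0.35 to 0.9 m from the base axis. Payload 8.1 kg.
Tool frame: the origin (TCP) lies midway between the tips of the shut fingers; the grasp point (between the pads) lies 19 mm behind it (arm.hold_point_z is the distance from the TCP to the grasp point, in m); z points along the fingers, y is the direction in which the jaws open and shut (so a half turn about z gives the same grasp; the last joint's range is limited). The gripper opens to 92 mm and grips with 3 to 60 N. Pads are 19 mm wide; open, the fingers measure 130 mm over their backs; the gripper's body (75 mm by 190 mm) begins 47 mm behind the grasp point.
Start: joints at [-1.419, 0.434, 0.025, 1.573, -0.012, 1.134, -0.075], TCP at [0.158, 0.605, 0.227] pointing down, gripper open.
Joint ranges: [-2.62, 2.62], [-0.44, 2.09], [-1.27, 1.32], [0.08, 2.57], [-1.32, 4.46], [0.12, 2], [-2.74, 2.74]. Speed limits (rad/s): [2.22, 2.22, 3.01, 3.01, 3.14, 3.14, 3.14].

### API

Orientations are given as a rotation vector (axis times angle).
In Python, from cell import arm gives the robot as it stands.
- The arm moves only by the shell command python3 -m pendant 'ROWS' [FORCE]. ROWS is JSON, a list of rows, each a list of 3 entries, a list of its own where there are three numbers: the shift along the tool's x, y, z in m, then the turn, a rotation vector about the tool's x, y, z in degrees, then the finger opening in m, from 0 to 0.0918. A call has 1 to 10 rows; each row shifts and turns the commanded pose from where the row before left it, along the tool's axes as they then stand; what a row does not reach is not made up. A row lasts 1/8 s, in which the tool goes at most 62.5 mm and 10.7 degrees, less where a joint would pass 70% of its speed; a pose out of reach is approached as far as the arm can. A call with a gripper value outside its range is refused whole. The fingers move at their own pace and stop on an object; FORCE is the grip in N (left out, the last holds). Time passes only in rows, so rows that do not move let the fingers close. It gives the time, the measured TCP pose, the force and the opening at its end, in the units of the state.
- arm.observe(): the state, without advancing time (a new reading comes with each control period).
- arm.get_image(name): name is "scene" or "top" or "wrist"; returns (picture, depth): 420x560x3 uint8, red, green, blue; 420x560 float32, m along the optical axis (not along the pixel's ray), 0 where there is no reading.
- arm.camera_params(name): a dict with "fovy" (degrees; the focal length in pixels is half the picture's height over the tangent of half this angle, whatever the lens; pixels are square), "cx", "cy" (the principal point, pixels), "rvec" (rotation vector, rad) and "tvec" (3), from world to camera coordinates, as OpenCV has them; the wrist camera has in their place "mount" (4x4, takes a point from camera to tool coordinates, whose origin is the TCP and whose axes are the flange's). Camera axes: x right, y down, z forward; pixel columns grow to the right and rows downward; lengths in m; the calibration is good to about 2 mm. A picture is of the moment at which its call begins: read the wrist's pose just before it. camera_params takes no time and is no camera call.
- arm.sign_off(): hands the job in, once; it reports no verdict.
Trained networks look in the newest picture that a camera, given by its name, has taken for a name from the list of things; names that differ only in an ending like _2 or _b are one class to them, and where a whole thing is asked for, a point or a joint stands for the part that bears it (a point fixed in the world has none). Each returns a list of dicts, best first, with "conf" (0 to 1); they miss things now and then, are a little off and sometimes report something else, mostly with a low value. They report only what shows in the picture. A call takes as long as a camera call.
- arm.look_for(camera, label): "rect" ([centre column, centre row, width, height] in pixels, round what is visible of it).
- arm.masks_of(camera, label): "pixels" (420x560 bool, what is visible of it) and "rect" ([centre column, centre row, width, height] in pixels, round what is visible of it).
The state is a dict: "clock": time; "joints": joint angles; "dq": joint speeds; "joint_efforts": joint torques, N m; "position": TCP position; "ee_rot": TCP orientation; "force": force on the tool from outside, world axes, zero at the start; "ft_torque": the same for the moment, N m; "width": opening from 0.0 (shut) to 1.0 (fully open).
Only numpy, scipy, OpenCV 4.12 (cv2) and the standard library are available. Lean on these libraries where they do the work, as an engineer would, in place of code of your own. Each camera call takes 0.05 s, during which the arm holds its last target.

## Working session

There is one attempt and no reset: what is moved stays moved. The work goes in short steps, Python scripts to look and compute and a shell command to move; the robot and the scene stay as the last step left them, time stands still between calls to the robot, and variables do not carry over. Pictures are saved under pics/ and viewed, and the job is handed in when it is done.

```bash
ls; mkdir -p pics; python3 - <<'E'
from cell import arm
import cv2
print(arm.observe())
for n in ["scene","top","wrist"]:
    p,d=arm.get_image(n); cv2.imwrite(f"pics/{n}0.png",p[:,:,::-1]); print(n,arm.camera_params(n))
E
```

```text
pics
{'clock': 0.0, 'joints': array([-1.41857509,  0.43521494,  0.02497348,  1.57411495, -0.01155859,
        1.13401667, -0.07512544]), 'dq': array([-5.86969704e-05, -7.89719823e-05, -5.44548454e-05, -5.04155539e-04,
       -2.00180075e-03,  4.37289693e-04,  1.87534496e-03]), 'joint_efforts': array([-6.38912370e-04, -6.67853022e+01,  9.84925367e-01, -3.14475524e+01,
       -6.05460559e-02,  4.29012103e-02,  1.91947561e-04]), 'position': array([0.15748279, 0.60428826, 0.2259431 ]), 'ee_rot': array([-3.99309362e-01, -3.11608949e+00,  2.52861503e-03]), 'force': array([-0.56653689,  1.01925323, -0.06228842]), 'ft_torque': array([ 0.00037427, -0.01884968, -0.00913269]), 'width': 0.9969713137523569}
scene {'fovy': 55.08486157995858, 'cx': 284.31155293369903, 'cy': 208.30237623796856, 'rvec': array([ 2.43441413,  0.79845114, -0.24115475]), 'tvec': array([-0.45823235, -0.22123552,  1.29549975])}
top {'fovy': 47.34496428190076, 'cx': 270.49734577969195, 'cy': 209.70193906725964, 'rvec': array([ 2.14821176, -2.11073598,  0.14437912]), 'tvec': array([0.01015928, 0.57940899, 1.19531791])}
wrist {'fovy': 62.23744035261951, 'cx': 278.8606497717221, 'cy': 202.2322904650232, 'mount': array([[ 1.02021328e-03, -9.56237620e-01, -2.92589428e-01,
         7.82940844e-02],
       [ 9.99999477e-01,  9.95889788e-04,  2.32084490e-04,
         2.87502173e-04],
       [ 6.94589026e-05, -2.92589511e-01,  9.56238136e-01,
        -1.57234698e-01],
       [ 0.00000000e+00,  0.00000000e+00,  0.00000000e+00,
         1.00000000e+00]])}
```

View pics/scene0.png

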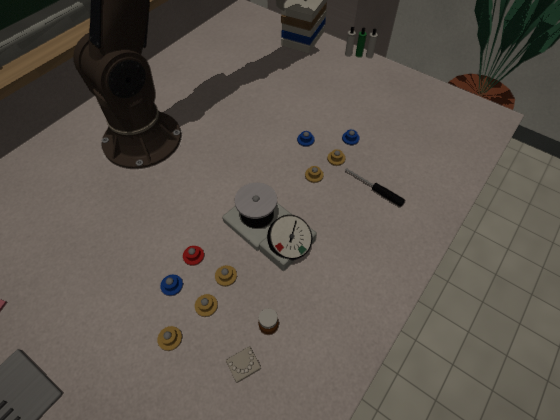

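View pics/top0.png

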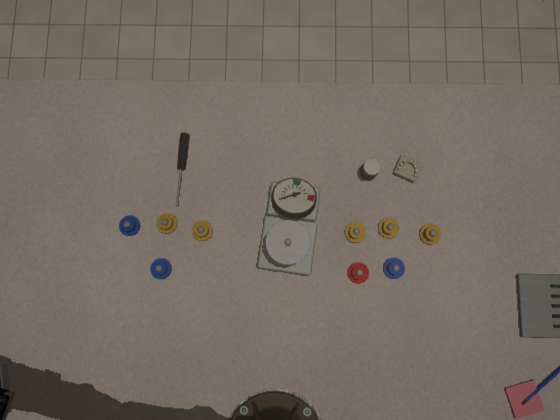

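View pics/wrist0.png

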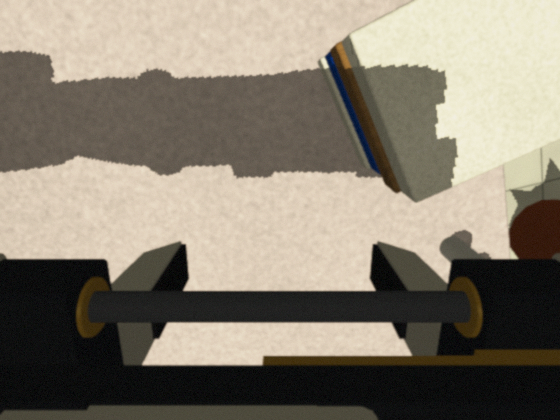

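```bash
cat > h.py <<'E'
from cell import arm
import numpy as np, cv2
from scipy.spatial.transform import Rotation as R
def cam(n):
    c=arm.camera_params(n); f=210/np.tan(np.radians(c['fovy'])/2)
    K=np.array([[f,0,c['cx']],[0,f,c['cy']],[0,0,1]])
    if n=='wrist':
        s=arm.observe(); T=np.eye(4); T[:3,:3]=R.from_rotvec(s['ee_rot']).as_matrix(); T[:3,3]=s['position']
        T=T@c['mount']; return K,T[:3,:3],T[:3,3]
    r=R.from_rotvec(c['rvec']).as_matrix(); return K,r.T,-r.T@c['tvec']
def ray(C,u,v,z):
    K,Rw,t=C; d=Rw@np.linalg.inv(K)@np.array([u,v,1.]); return t+d*(z-t[2])/d[2]
def proj(C,p):
    K,Rw,t=C; q=K@(Rw.T@(np.asarray(p,float)-t)); return q[:2]/q[2]
def pts(C,d,m):
    K,Rw,t=C; v,u=np.nonzero(m&(d>0)); z=d[v,u]
    return (Rw@(np.linalg.inv(K)@np.vstack([u*z,v*z,z]))).T+t
E
python3 - <<'E'
from h import *
C={};
for n in ['top','scene']:
    p,d=arm.get_image(n); C=cam(n)
    for l in ['holder1','cap','weight1','spigot','stand','burjar','arch','screwdriver']:
        for o in arm.masks_of(n,l):
            P=pts(C,d,o['pixels']); 
            if len(P)<5: continue
            h=np.percentile(P[:,2],90)
            lo=P.min(0);hi=P.max(0)
            print(n,l,round(o['conf'],2),np.round(o['rect']),'mid',np.round((lo+hi)/2,4),'mean',np.round(P.mean(0),4),'ext',np.round(hi-lo,3),len(P))
E
```

```text
top holder1 0.9 [391. 269.  23.  23.] mid [ 0.4379 -0.3034  0.0193] mean [ 0.4371 -0.3007  0.0167] ext [0.055 0.057 0.04 ] 378
top holder1 0.84 [160. 271.  21.  21.] mid [0.4242 0.3078 0.021 ] mean [0.4243 0.3053 0.0184] ext [0.05  0.054 0.039] 320
top holder1 0.8 [129. 225.  21.  17.] mid [0.5377 0.4006 0.0176] mean [0.5364 0.3955 0.0169] ext [0.055 0.058 0.039] 347
top holder1 0.24 [353. 234.  23.  22.] mid [ 0.5312 -0.2018  0.0162] mean [ 0.5297 -0.2005  0.0151] ext [0.057 0.059 0.043] 392
top cap 0.78 [356. 274.  23.  23.] mid [ 0.4234 -0.2097  0.0168] mean [ 0.4234 -0.2082  0.0166] ext [0.055 0.055 0.04 ] 376
top weight1 0.93 [389. 228.  22.  20.] mid [ 0.544  -0.2899  0.0187] mean [ 0.5417 -0.2884  0.0177] ext [0.054 0.054 0.039] 348
top weight1 0.83 [167. 222.  18.  19.] mid [0.5462 0.2995 0.0159] mean [0.5447 0.2958 0.0165] ext [0.055 0.059 0.042] 352
top weight1 0.77 [432. 233.  24.  22.] mid [ 0.53   -0.3983  0.0196] mean [ 0.5279 -0.3961  0.0174] ext [0.054 0.052 0.038] 352
top weight1 0.66 [408. 168.  24.  26.] mid [ 0.7037 -0.3439  0.0136] mean [ 0.7024 -0.342   0.017 ] 
[... 3128 characters left out ...]
.0587] mean [ 0.5518 -0.0459  0.0646] ext [0.248 0.151 0.114] 4405
scene stand 0.65 [350. 138.  18.  14.] mid [0.5395 0.3967 0.0203] mean [0.5422 0.3917 0.0179] ext [0.051 0.053 0.03 ] 180
scene burjar 0.86 [269. 322.  16.  23.] mid [ 0.699  -0.2412  0.0344] mean [ 0.7016 -0.2448  0.0489] ext [0.043 0.042 0.061] 397
scene burjar 0.38 [170. 286.  21.  22.] mid [ 0.4403 -0.3026  0.0185] mean [ 0.4448 -0.3048  0.0175] ext [0.053 0.054 0.038] 372
scene arch 0.72 [242. 364.  34.  34.] mid [ 0.704  -0.3437  0.0133] mean [ 0.7067 -0.3443  0.017 ] ext [0.073 0.069 0.031] 737
scene screwdriver 0.8 [389. 198.  32.  22.] mid [0.7416 0.2615 0.0145] mean [0.7472 0.259  0.0202] ext [0.105 0.027 0.03 ] 307
```

```bash
cat >> h.py <<'E'
def plan(x,y,z,yaw=0):
    s=arm.observe(); r=R.from_rotvec(s['ee_rot'])
    G=R.from_rotvec([0,0,np.radians(yaw)])*R.from_rotvec([0,np.pi,0])
    dr=np.degrees((r.inv()*G).as_rotvec())
    dw=np.array([x,y,z])-s['position']
    print('t%.2f'%s['clock'],'pos',np.round(s['position'],4),'rot(tool,deg)',np.round(dr,2),'shift now mm',np.round(r.inv().apply(dw)*1e3,1),'shift in goal frame mm',np.round(G.inv().apply(dw)*1e3,1),'F',np.round(s['force'],1),'w',round(s['width']*91.8,1))
E
python3 - <<'E'
from h import *
plan(.539,.399,.13)
E
```

```text
t1.05 pos [0.1576 0.6048 0.2268] rot(tool,deg) [  0.    0.  -14.6] shift now mm [-421.  -103.    96.8] shift in goal frame mm [-381.4 -205.8   96.8] F [ 1.   0.3 -0.5] w 91.7
```

```bash
python3 -m pendant '[[[-0.025,-0.01,0],[0,0,-7.3],0.07],[[-0.05,-0.02,0.005],[0,0,-7.3],0.07],[[-0.05,-0.026,0.012],[0,0,0],0.07],[[-0.05,-0.026,0.012],[0,0,0],0.07],[[-0.05,-0.026,0.012],[0,0,0],0.07],[[-0.05,-0.026,0.012],[0,0,0],0.07],[[-0.045,-0.025,0.012],[0,0,0],0.07],[[-0.035,-0.025,0.012],[0,0,0],0.07],[[-0.015,-0.01,0.01],[0,0,0],0.07]]' 25; python3 -c "
from h import *
plan(.539,.399,.13)"
```

```text
clock: 2.17
position: [0.5238, 0.3959, 0.1391]
ee_rot: [0.006, 3.141, -0.002]
force: [-0.2, 0.6, -0.2]
width: 0.767
t2.17 pos [0.5238 0.3959 0.1391] rot(tool,deg) [-0.07  0.05 -0.23] shift now mm [-15.2   3.1   9.1] shift in goal frame mm [-15.2   3.1   9.1] F [-0.2  0.6 -0.2] w 70.4
```

```bash
cat >> h.py <<'E'
def stub(label,htop=.033,save=None,hint=None,rad=.03):
    """stub top centre seen by wrist cam; htop = expected height of stub top"""
    p,d=arm.get_image('wrist'); C=cam('wrist')
    if save: cv2.imwrite(save,p[:,:,::-1])
    P=pts(C,d,np.ones(d.shape,bool)); 
    out=[]
    if hint is not None:
        m=np.hypot(P[:,0]-hint[0],P[:,1]-hint[1])<rad
        Q=P[m]
        top=Q[np.abs(Q[:,2]-htop)<.0035]
        for _ in range(4):
            c=np.median(top,0) if _==0 else (top.min(0)+top.max(0))/2
            top=top[np.hypot(*(top-c)[:,:2].T)<.0135]
        print('stub mid',np.round((top.min(0)+top.max(0))/2,4),'mean',np.round(top.mean(0),4),'ext',np.round(np.ptp(top,0),4),len(top))
        return top.mean(0)
E
python3 -m pendant '[[[-0.008,0.0015,0.005],[0,0,0],0.07],[[-0.007,0.0015,0.004],[0,0,0],0.07],[[0,0,0],[0,0,0],0.07]]'; python3 -c "
from h import *
plan(.539,.399,.13)
stub('holder1',save='pics/w1.png',hint=(.539,.399))
for l in ['holder1']:
  for o in arm.masks_of('wrist',l): print(o['conf'],o['rect'])
"
```

```text
clock: 2.55
position: [0.5354, 0.4033, 0.1306]
ee_rot: [0.003, -3.141, -0.001]
force: [-0.6, 0.4, 1.1]
width: 0.762
t2.55 pos [0.5354 0.4033 0.1306] rot(tool,deg) [ 0.04 -0.02  0.12] shift now mm [-3.6 -4.3  0.6] shift in goal frame mm [-3.6 -4.3  0.6] F [-0.6  0.4  1.1] w 69.9
stub mid [0.5387 0.3991 0.0318] mean [0.5383 0.399  0.0318] ext [0.0174 0.0163 0.0047] 365
0.94 [273.7, 197.8, 67.4, 63.7]
0.76 [151.5, 51.5, 71.0, 86.5]
```

View pics/w1.png

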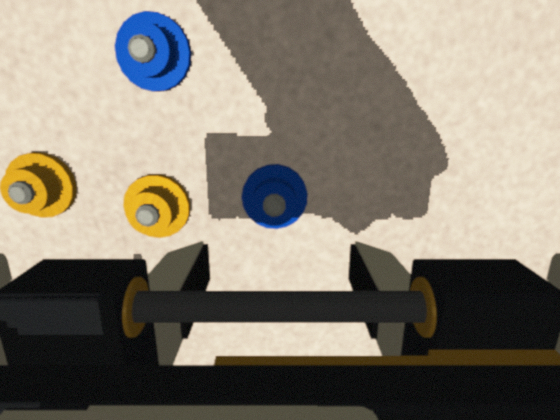

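```bash
python3 -m pendant '[[[-0.002,-0.003,0.02],[0,0,0],0.06],[[-0.001,-0.0013,0.035],[0,0,0],0.06],[[0,0,0.03],[0,0,0],0.06],[[0,0,0.01],[0,0,0],0.06],[[0,0,0],[0,0,0],0.06]]'; python3 -c "
from h import *
plan(.5385,.399,.011)"
```

```text
clock: 3.28
position: [0.5389, 0.3977, 0.0359]
ee_rot: [0.001, -3.141, 0.0]
force: [0.1, 0.7, 0.2]
width: 0.652
t3.27 pos [0.5389 0.3977 0.0359] rot(tool,deg) [-0.01 -0.02  0.03] shift now mm [ 0.4  1.3 24.9] shift in goal frame mm [ 0.4  1.3 24.9] F [0.1 0.7 0.2] w 59.9
```

```bash
python3 -m pendant '[[[0.0004,0.001,0.0125],[0,0,0],0.06],[[0,0,0.0115],[0,0,0],0.06],[[0,0,0],[0,0,0],0.03],[[0,0,0],[0,0,0],0.03],[[0,0,0],[0,0,0],0.03]]' 25; python3 -c "
from h import *
plan(.5385,.399,.011)"
```

```text
clock: 3.9
position: [0.5391, 0.3986, 0.0121]
ee_rot: [0.0, 3.141, 0.001]
force: [-0.6, -0.1, -1.5]
width: 0.385
t3.90 pos [0.5391 0.3986 0.0121] rot(tool,deg) [ 0.03  0.03 -0.  ] shift now mm [0.6 0.4 1.1] shift in goal frame mm [0.6 0.4 1.1] F [-0.6 -0.1 -1.5] w 35.3
```

```bash
python3 -m pendant '[[[0,0,-0.02],[0,0,0],0.03],[[0,-0.005,-0.05],[0,0,0],0.03],[[0,-0.03,-0.05],[0,0,0],0.03],[[0,-0.05,-0.05],[0,0,0],0.03],[[0.005,-0.055,-0.03],[0,0,0],0.03],[[0.005,-0.055,0],[0,0,0],0.03],[[0.005,-0.055,0],[0,0,0],0.03],[[0.003,-0.055,0],[0,0,0],0.03],[[0,-0.055,0],[0,0,0],0.03],[[0,-0.045,0],[0,0,0],0.03]]'; python3 -m pendant '[[[0,-0.017,0],[0,0,0],0.03],[[0,0,0],[0,0,0],0.03],[[0,0,0],[0,0,0],0.03]]';  python3 -c "
from h import *
plan(.491,-.023,.16)
s=stub('x',htop=.113,save='pics/w2.png',hint=(.491,-.025))
"
```

```text
clock: 5.15
position: [0.5207, -0.003, 0.2075]
ee_rot: [0.002, 3.14, 0.0]
force: [0.4, 0.4, -0.8]
width: 0.385
clock: 5.52
position: [0.521, -0.0156, 0.2061]
ee_rot: [-0.003, 3.141, 0.002]
force: [0.2, 1.0, -0.9]
width: 0.383
t5.53 pos [ 0.521  -0.0156  0.2061] rot(tool,deg) [0.06 0.03 0.12] shift now mm [30.1 -7.4 46.1] shift in goal frame mm [30.  -7.4 46.1] F [ 0.2  1.  -0.9] w 35.2
stub mid [ 0.4931 -0.0238  0.1118] mean [ 0.4929 -0.0237  0.1116] ext [0.0167 0.017  0.0046] 398
```

View pics/w2.png

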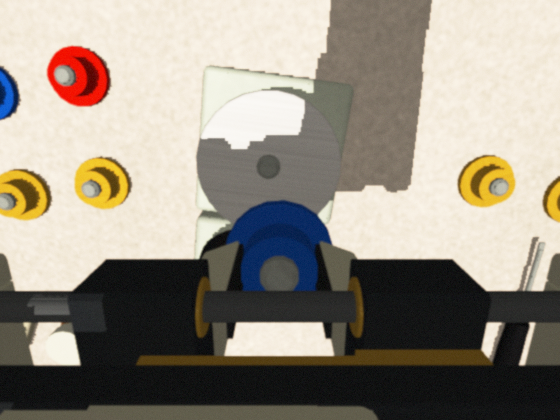

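```bash
python3 -c "
from h import *
s=arm.observe()['position']
st=stub('x',htop=s[2]-.0121+.0325,hint=s[:2],rad=.02)
print('offset',st[:2]-s[:2], st[2]-s[2])
sp=stub('x',htop=.113,hint=(.493,-.024),rad=.02)
plan(sp[0]-(st-s)[0],sp[1]-(st-s)[1],.135)
"
```

```text
stub mid [ 0.5194 -0.0159  0.2252] mean [ 0.519  -0.0157  0.2253] ext [0.0156 0.0172 0.0047] 995
offset [-0.00196769 -0.00022379] 0.019345355047156954
stub mid [ 0.4933 -0.0242  0.1117] mean [ 0.4928 -0.024   0.1116] ext [0.0174 0.0169 0.0042] 410
t5.67 pos [ 0.521  -0.0159  0.2058] rot(tool,deg) [ 0.03 -0.    0.14] shift now mm [26.2 -7.8 70.8] shift in goal frame mm [26.2 -7.9 70.8] F [ 0.1 -0.5 -1. ] w 35.3
```

```bash
python3 -m pendant '[[[0.0136,-0.004,0.02],[0,0,0],0.03],[[0.0136,-0.004,0.03],[0,0,0],0.03],[[0,0,0.02],[0,0,0],0.03],[[0,0,0],[0,0,0],0.03],[[0,0,0],[0,0,0],0.03]]';  python3 -c "
from h import *
plan(.4938,-.0239,.118)
"
```

```text
clock: 6.3
position: [0.4944, -0.025, 0.1364]
ee_rot: [-0.001, 3.141, 0.0]
force: [0.3, -0.8, -0.7]
width: 0.384
t6.30 pos [ 0.4944 -0.025   0.1364] rot(tool,deg) [0.01 0.05 0.05] shift now mm [ 0.6  1.1 18.4] shift in goal frame mm [ 0.6  1.1 18.4] F [ 0.3 -0.8 -0.7] w 35.3
```

```bash
python3 -m pendant '[[[0.0006,0.0011,0.007],[0,0,0],0.03],[[0,0,0.007],[0,0,0],0.03],[[0,0,0.006],[0,0,0],0.03],[[0,0,0.001],[0,0,0],0.03],[[0,0,0],[0,0,0],0.03]]';  python3 -c "
from h import *
plan(.4938,-.0239,.115)
"
```

```text
clock: 6.92
position: [0.493, -0.0245, 0.1147]
ee_rot: [-0.0, -3.141, -0.0]
force: [-1.0, -0.1, 0.6]
width: 0.38
t6.92 pos [ 0.493  -0.0245  0.1147] rot(tool,deg) [ 0.   -0.02 -0.01] shift now mm [-0.8  0.6 -0.3] shift in goal frame mm [-0.8  0.6 -0.3] F [-1.  -0.1  0.6] w 34.9
```

```bash
python3 -m pendant '[[[0,0,0],[0,0,0],0.06],[[0,0,0],[0,0,0],0.06],[[0,0,-0.01],[0,0,0],0.06],[[0,0,-0.03],[0,0,0],0.06],[[0,0,-0.045],[0,0,0],0.06],[[0,0,-0.03],[0,0,0],0.06],[[0,0,0],[0,0,0],0.06]]';  python3 -c "
from h import *
plan(.493,-.024,.22)
p,d=arm.get_image('scene'); cv2.imwrite('pics/s3.png',cv2.resize(p[120:300,180:400,::-1],None,fx=3,fy=3,interpolation=2))
s=stub('x',htop=.106-.003+.033,save='pics/w3.png',hint=(.493,-.024))
"
```

```text
clock: 7.8
position: [0.4947, -0.0245, 0.2327]
ee_rot: [0.0, 3.136, 0.001]
force: [0.9, 0.1, 0.8]
width: 0.652
t7.80 pos [ 0.4947 -0.0245  0.2327] rot(tool,deg) [ 0.03  0.31 -0.01] shift now mm [ 1.7  0.5 12.7] shift in goal frame mm [ 1.7  0.5 12.7] F [0.9 0.1 0.8] w 59.9
stub mid [ 0.4916 -0.0246  0.1344] mean [ 0.4916 -0.0247  0.1341] ext [0.0161 0.016  0.0037] 312
```

View pics/w3.png

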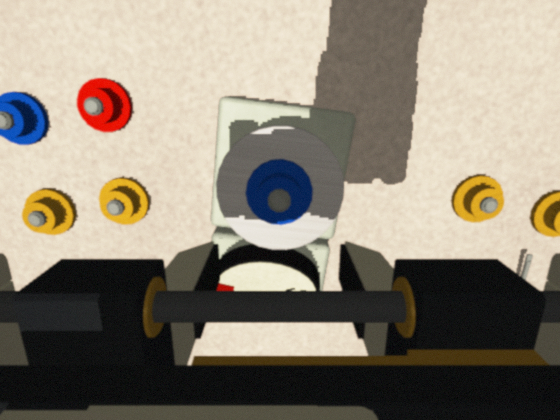

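View pics/s3.png

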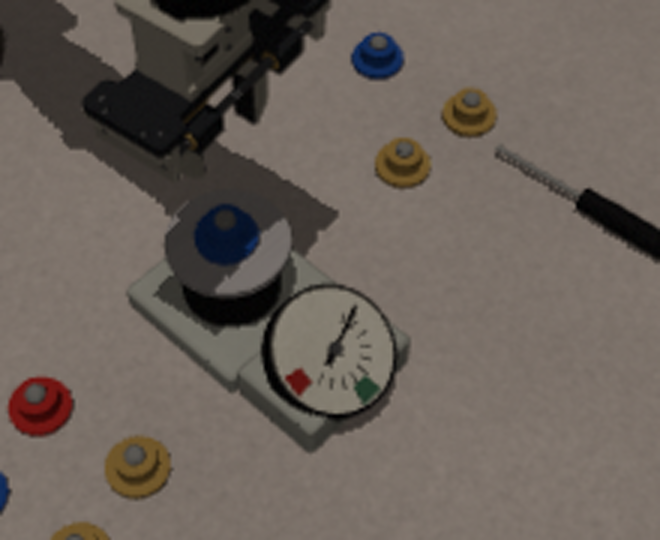

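```bash
python3 -m pendant '[[[0.003,0.02,0],[0,0,0],0.06],[[0.01,0.05,0],[0,0,0],0.06],[[0.01,0.055,0],[0,0,0],0.06],[[0.01,0.055,0],[0,0,0.0],0.06],[[0.01,0.055,0.02],[0,0,0],0.06],[[0.01,0.05,0.03],[0,0,0],0.06],[[0.01,0.033,0.03],[0,0,0],0.06],[[0.005,0.0135,0.02],[0,0,0],0.06],[[0,0,0],[0,0,0],0.06]]';  python3 -c "
from h import *
s=stub('x',htop=.033,save='pics/w4.png',hint=(.426,.307))
plan(s[0],s[1],.011)
"
```

```text
clock: 9.02
position: [0.423, 0.3069, 0.1274]
ee_rot: [0.004, -3.137, 0.005]
force: [-0.7, -1.2, 0.5]
width: 0.651
stub mid [0.4273 0.3078 0.0325] mean [0.4269 0.3077 0.0327] ext [0.0173 0.017  0.0059] 396
t9.07 pos [0.4243 0.3063 0.1287] rot(tool,deg) [-0.12 -0.13  0.04] shift now mm [ -2.9   1.7 117.7] shift in goal frame mm [ -2.6   1.4 117.7] F [-0.5 -0.1  0.8] w 59.7
```

View pics/w4.png

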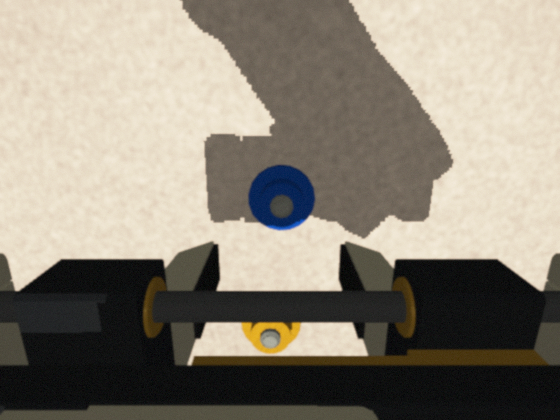

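```bash
python3 -m pendant '[[[-0.0028,0.0013,0.02],[0,0,0],0.06],[[0,0,0.035],[0,0,0],0.06],[[0,0,0.03],[0,0,0],0.06],[[0,0,0.008],[0,0,0],0.06],[[0,0,0],[0,0,0],0.06],[[0,0,0],[0,0,0],0.06]]'; for i in 1; do python3 -c "
from h import *
plan(.427,.3077,.012)"; done
```

```text
clock: 9.82
position: [0.4288, 0.3087, 0.0381]
ee_rot: [0.001, 3.14, 0.002]
force: [-0.1, -0.9, -0.2]
width: 0.653
t9.82 pos [0.4288 0.3087 0.0381] rot(tool,deg) [ 0.07  0.1  -0.03] shift now mm [ 1.9 -1.  26.1] shift in goal frame mm [ 1.8 -1.  26.1] F [-0.1 -0.9 -0.2] w 60.0
```

```bash
python3 -m pendant '[[[0.001,-0.0005,0.013],[0,0,0],0.06],[[0,0,0.013],[0,0,0],0.06],[[0,0,0],[0,0,0],0.03]]'|sed -n 2p;python3 -m pendant '[[[0,0,0],[0,0,0],0.03]]'|sed -n 2p;python3 -m pendant '[[[0,0,0],[0,0,0],0.03]]' |sed -n 2p;python3 -m pendant '[[[0,0,0],[0,0,0],0.03]]'
```

```text
position: [0.426, 0.3072, 0.0094]
position: [0.4268, 0.3078, 0.0106]
position: [0.4271, 0.308, 0.011]
clock: 10.58
position: [0.427, 0.308, 0.011]
ee_rot: [0.0, 3.141, 0.0]
force: [0.1, 0.5, 0.2]
width: 0.383
```

```bash
python3 -m pendant '[[[0,0,-0.02],[0,0,0],0.03],[[0,-0.005,-0.05],[0,0,0],0.03],[[-0.01,-0.03,-0.05],[0,0,0],0.03],[[-0.02,-0.05,-0.05],[0,0,0],0.03],[[-0.02,-0.055,-0.04],[0,0,0],0.03],[[-0.02,-0.055,-0.02],[0,0,0],0.03],[[-0.02,-0.055,0],[0,0,0],0.03],[[-0.004,-0.05,0],[0,0,0],0.03],[[0,-0.025,0],[0,0,0],0.03],[[0,-0.007,0],[0,0,0],0.03]]'; python3 -m pendant '[[[0,0,0],[0,0,0],0.03],[[0,0,0],[0,0,0],0.03],[[0,0,0],[0,0,0],0.03]]';  cat >>h.py <<'E'
def both(hstack,htcp,axis=(.493,-.024),save=None):
    s=arm.observe()['position']
    sp=stub('x',htop=hstack,hint=axis,rad=.02,save=save)
    st=stub('x',htop=s[2]-htcp+.0325,hint=s[:2],rad=.02)
    print('hold offset',np.round(st-s,4))
E
python3 -c "
from h import *
both(.1345,.011,save='pics/w5.png')
plan(.493,-.024,.155)
"
```

```text
clock: 11.82
position: [0.5152, -0.012, 0.2286]
ee_rot: [-0.005, -3.141, 0.001]
force: [0.3, 1.1, -1.5]
width: 0.384
clock: 12.2
position: [0.5155, -0.0088, 0.2285]
ee_rot: [0.003, -3.142, -0.001]
force: [0.2, -0.0, -1.3]
width: 0.384
stub mid [ 0.4928 -0.025   0.1342] mean [ 0.4924 -0.0248  0.1346] ext [0.0176 0.0171 0.0061] 445
stub mid [ 0.5134 -0.0094  0.2493] mean [ 0.5128 -0.0095  0.2491] ext [0.0156 0.0174 0.0055] 1017
hold offset [-0.0027 -0.0007  0.0206]
t12.30 pos [ 0.5155 -0.0094  0.2285] rot(tool,deg) [ 0.01 -0.    0.07] shift now mm [ 22.5 -14.6  73.5] shift in goal frame mm [ 22.5 -14.6  73.5] F [ 0.6 -0.3 -2.3] w 35.4
```

View pics/w5.png

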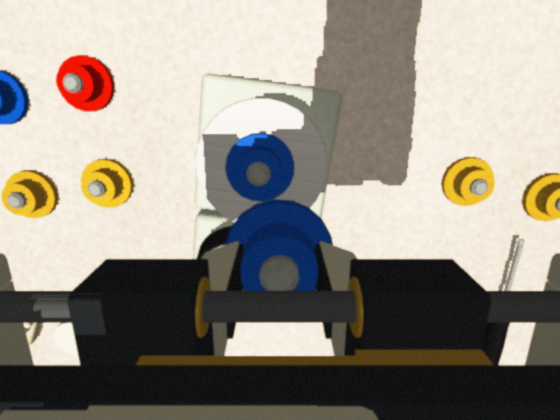

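```bash
python3 -m pendant '[[[0.011,-0.0075,0.02],[0,0,0],0.03],[[0.011,-0.0075,0.03],[0,0,0],0.03],[[0,0,0.02],[0,0,0],0.03],[[0,0,0],[0,0,0],0.03],[[0,0,0],[0,0,0],0.03]]';  python3 -c "
from h import *
plan(.4932,-.0247,.1394)
"
```

```text
clock: 12.92
position: [0.4942, -0.0249, 0.1593]
ee_rot: [-0.001, 3.141, 0.0]
force: [-0.3, 0.1, -1.1]
width: 0.382
t12.93 pos [ 0.4942 -0.0249  0.1593] rot(tool,deg) [0.01 0.06 0.02] shift now mm [ 1.   0.2 19.9] shift in goal frame mm [ 1.   0.2 19.9] F [-0.3  0.1 -1.1] w 35.1
```

Lower to about 3 mm past contact.

```bash
python3 -m pendant '[[[0.0008,0.0,0.008],[0,0,0],0.03],[[0,0,0.008],[0,0,0],0.03],[[0,0,0.006],[0,0,0],0.03],[[0,0,0.001],[0,0,0],0.03],[[0,0,0],[0,0,0],0.03]]';python3 -m pendant '[[[0,0,0],[0,0,0],0.03]]'
```

```text
clock: 13.55
position: [0.4926, -0.0251, 0.1355]
ee_rot: [-0.0, -3.141, -0.0]
force: [-0.6, -0.1, -0.5]
width: 0.384
clock: 13.68
position: [0.4927, -0.0252, 0.1357]
ee_rot: [0.0, 3.142, 0.0]
force: [-0.7, 0.2, 0.1]
width: 0.384
```

```bash
python3 -m pendant '[[[0,0,0],[0,0,0],0.06],[[0,0,0],[0,0,0],0.06],[[0,0,-0.01],[0,0,0],0.06],[[0,0,-0.03],[0,0,0],0.06],[[0,0,-0.045],[0,0,0],0.06],[[0,0,-0.02],[0,0,0],0.06],[[0,0,0],[0,0,0],0.06]]';  python3 -c "
from h import *
p,d=arm.get_image('scene'); cv2.imwrite('pics/s6.png',cv2.resize(p[120:360,140:400,::-1],None,fx=3,fy=3,interpolation=2)[:600])
s=stub('x',htop=.157,save='pics/w6.png',hint=(.493,-.024))
plan(.438,-.302,.13)
"
```

```text
clock: 14.55
position: [0.4938, -0.0252, 0.2427]
ee_rot: [0.0, 3.138, 0.001]
force: [-0.7, 0.8, -0.4]
width: 0.653
stub mid [ 0.4907 -0.0253  0.156 ] mean [ 0.4905 -0.0253  0.1562] ext [0.0175 0.0169 0.005 ] 428
t14.65 pos [ 0.4925 -0.0252  0.2404] rot(tool,deg) [ 0.  0. -0.] shift now mm [  54.5 -276.8  110.4] shift in goal frame mm [  54.5 -276.8  110.4] F [-0.1  0.2  0.3] w 60.0
```

View pics/s6.png

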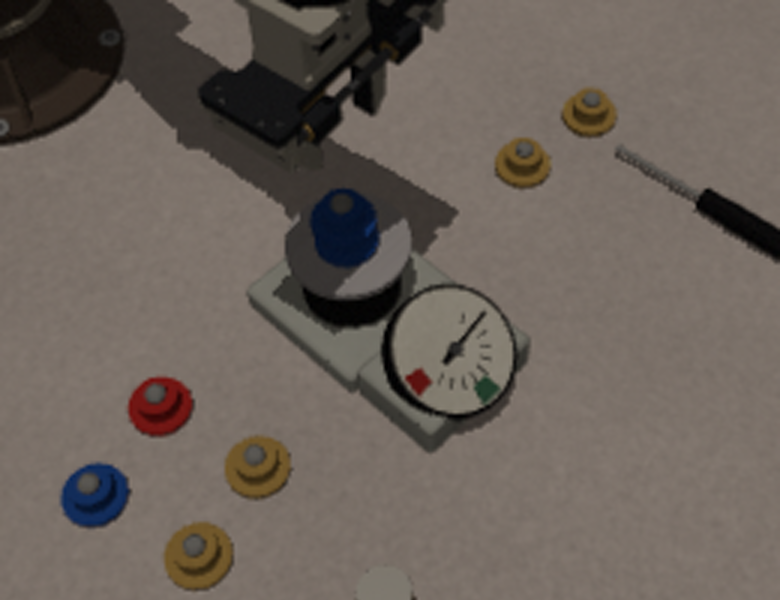

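```bash
python3 -m pendant '[[[0.003,-0.02,0],[0,0,0],0.06],[[0.01,-0.05,0],[0,0,0],0.06],[[0.01,-0.055,0.02],[0,0,0],0.06],[[0.01,-0.055,0.025],[0,0,0],0.06],[[0.01,-0.05,0.03],[0,0,0],0.06],[[0.008,-0.033,0.025],[0,0,0],0.06],[[0.0035,-0.0135,0.01],[0,0,0],0.06],[[0,0,0],[0,0,0],0.06],[[0,0,0],[0,0,0],0.06]]';  python3 -c "
from h import *
s=stub('x',htop=.033,save='pics/w7.png',hint=(.438,-.302))
plan(s[0],s[1],.012)
"
```

```text
clock: 15.78
position: [0.4393, -0.3002, 0.1311]
ee_rot: [-0.003, 3.141, 0.001]
force: [0.1, -0.1, 0.1]
width: 0.656
stub mid [ 0.4391 -0.3031  0.032 ] mean [ 0.4389 -0.303   0.0318] ext [0.0171 0.0171 0.005 ] 370
t15.82 pos [ 0.4394 -0.3002  0.1313] rot(tool,deg) [0.02 0.08 0.13] shift now mm [  0.7  -2.8 119.3] shift in goal frame mm [  0.5  -2.8 119.3] F [-0.1  0.1 -0.7] w 59.7
```

View pics/w7.png

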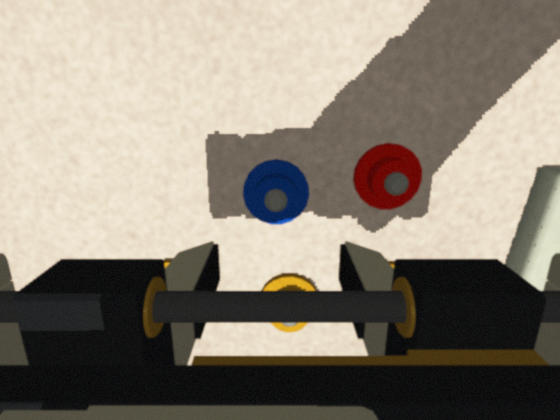

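```bash
python3 -m pendant '[[[0.0003,-0.0028,0.02],[0,0,0],0.06],[[0,0,0.035],[0,0,0],0.06],[[0,0,0.03],[0,0,0],0.06],[[0,0,0.02],[0,0,0],0.06],[[0,0,0.01],[0,0,0],0.06],[[0,0,0.0045],[0,0,0],0.06],[[0,0,0],[0,0,0],0.06]]'; python3 -m pendant '[[[0,0,0],[0,0,0],0.03],[[0,0,0],[0,0,0],0.03],[[0,0,0],[0,0,0],0.03]]'
```

```text
clock: 16.7
position: [0.4384, -0.3044, 0.0116]
ee_rot: [-0.001, 3.141, -0.0]
force: [0.0, -0.3, 0.4]
width: 0.656
clock: 17.08
position: [0.4381, -0.3045, 0.0113]
ee_rot: [0.0, 3.141, -0.0]
force: [-0.6, 0.0, 2.7]
width: 0.381
```

```bash
python3 -m pendant '[[[0,0,-0.02],[0,0,0],0.03],[[0,0.005,-0.05],[0,0,0],0.03],[[-0.01,0.03,-0.055],[0,0,0],0.03],[[-0.02,0.05,-0.055],[0,0,0],0.03],[[-0.02,0.055,-0.04],[0,0,0],0.03],[[-0.015,0.055,-0.02],[0,0,0],0.03],[[-0.01,0.05,0],[0,0,0],0.03],[[-0.002,0.03,0],[0,0,0],0.03],[[0,0.009,0],[0,0,0],0.03],[[0,0,0],[0,0,0],0.03]]'; python3 -m pendant '[[[0,0,0],[0,0,0],0.03],[[0,0,0],[0,0,0],0.03]]';  
python3 -c "
from h import *
both(.157,.0113,save='pics/w8.png')
plan(.493,-.024,.18)
"
```

```text
clock: 18.32
position: [0.5084, -0.0373, 0.235]
ee_rot: [0.0, -3.141, 0.001]
force: [-0.7, 0.1, -1.6]
width: 0.383
clock: 18.58
position: [0.5085, -0.0382, 0.2352]
ee_rot: [-0.004, -3.142, 0.001]
force: [-0.1, -0.1, -1.5]
width: 0.383
stub mid [ 0.4919 -0.0251  0.1569] mean [ 0.4912 -0.0252  0.157 ] ext [0.018  0.0169 0.0067] 483
stub mid [ 0.5075 -0.0377  0.2552] mean [ 0.5072 -0.0378  0.2553] ext [0.0141 0.0175 0.0046] 905
hold offset [-0.0013  0.0005  0.0201]
t18.68 pos [ 0.5086 -0.0377  0.2351] rot(tool,deg) [-0.01 -0.   -0.09] shift now mm [15.6 13.7 55.1] shift in goal frame mm [15.6 13.7 55.1] F [ 0.4  0.7 -0.8] w 35.2
```

View pics/w8.png

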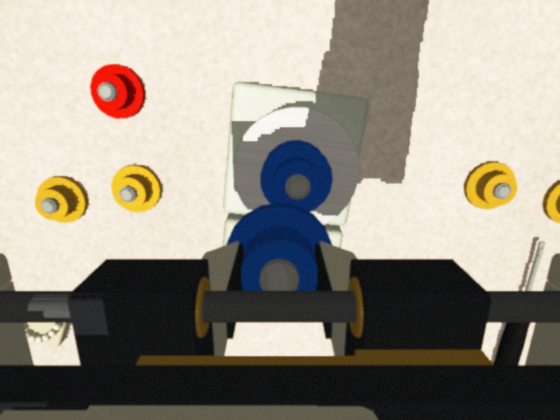

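```bash
python3 -m pendant '[[[0.0085,0.0062,0.015],[0,0,0],0.03],[[0.0085,0.0062,0.025],[0,0,0],0.03],[[0,0,0.015],[0,0,0],0.03],[[0,0,0],[0,0,0],0.03],[[0,0,0],[0,0,0],0.03],[[0,0,0],[0,0,0],0.03]]';  python3 -c "
from h import *
plan(.4913,-.025,.159)
"
```

```text
clock: 19.42
position: [0.4924, -0.0246, 0.1809]
ee_rot: [0.001, 3.14, 0.0]
force: [-0.1, -0.0, -1.1]
width: 0.385
t19.43 pos [ 0.4924 -0.0246  0.1809] rot(tool,deg) [ 0.    0.08 -0.02] shift now mm [ 1.1 -0.4 21.9] shift in goal frame mm [ 1.1 -0.4 21.9] F [-0.1 -0.  -1.1] w 35.3
```

```bash
python3 -m pendant '[[[0.0008,-0.0003,0.008],[0,0,0],0.03],[[0,0,0.008],[0,0,0],0.03],[[0,0,0.005],[0,0,0],0.03],[[0,0,0.001],[0,0,0],0.03],[[0,0,0],[0,0,0],0.03],[[0,0,0],[0,0,0],0.03]]'
```

```text
clock: 20.18
position: [0.4908, -0.0247, 0.1583]
ee_rot: [0.0, 3.141, 0.0]
force: [-0.6, 0.4, 0.4]
width: 0.384
```

```bash
python3 -m pendant '[[[0,0,0],[0,0,0],0.06],[[0,0,0],[0,0,0],0.06],[[0,0,-0.01],[0,0,0],0.06],[[0,0,-0.03],[0,0,0],0.06],[[0,0,-0.045],[0,0,0],0.06],[[0,0,-0.02],[0,0,0],0.06],[[0,0,0],[0,0,0],0.06]]';  python3 -c "
from h import *
p,d=arm.get_image('scene'); cv2.imwrite('pics/s9.png',cv2.resize(p[120:360,140:400,::-1],None,fx=3,fy=3,interpolation=2)[:600])
s=stub('x',htop=.180,save='pics/w9.png',hint=(.492,-.025))
plan(.424,-.208,.13)
"
```

```text
clock: 21.05
position: [0.4919, -0.0247, 0.2651]
ee_rot: [0.0, 3.138, 0.001]
force: [0.8, -0.0, -0.9]
width: 0.654
stub mid [ 0.4909 -0.0249  0.1792] mean [ 0.4905 -0.0249  0.1794] ext [0.0174 0.0169 0.0052] 426
t21.15 pos [ 0.4905 -0.0247  0.2628] rot(tool,deg) [ 0.   -0.01  0.  ] shift now mm [  66.5 -183.3  132.8] shift in goal frame mm [  66.5 -183.3  132.8] F [ 0.  -0.2 -0.7] w 60.3
```

View pics/s9.png

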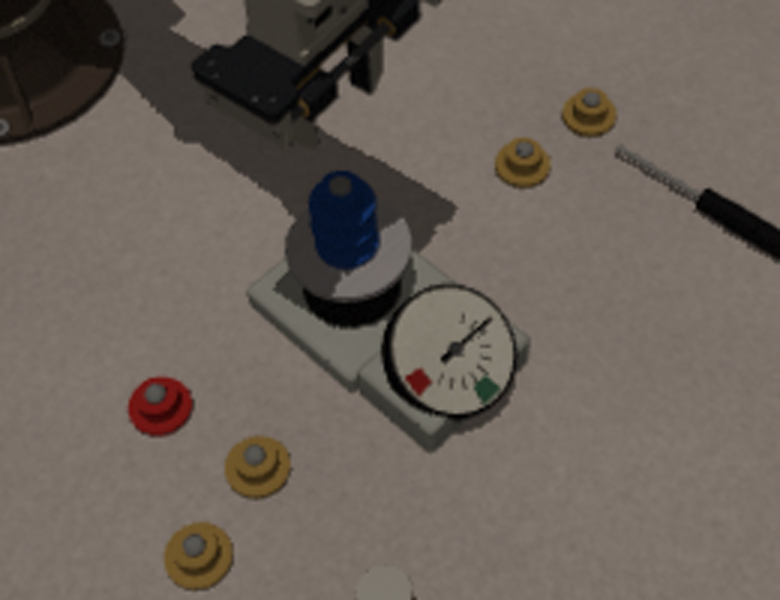

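```bash
python3 -m pendant '[[[0.003,-0.02,0],[0,0,0],0.06],[[0.014,-0.045,0],[0,0,0],0.06],[[0.015,-0.045,0.03],[0,0,0],0.06],[[0.015,-0.04,0.04],[0,0,0],0.06],[[0.013,-0.023,0.04],[0,0,0],0.06],[[0.0065,-0.0103,0.0228],[0,0,0],0.06],[[0,0,0],[0,0,0],0.06],[[0,0,0],[0,0,0],0.06]]';  python3 -c "
from h import *
s=stub('x',htop=.033,save='pics/w10.png',hint=(.424,-.208))
plan(s[0],s[1],.012)
"
```

```text
clock: 22.15
position: [0.4248, -0.2075, 0.1307]
ee_rot: [-0.001, 3.142, 0.0]
force: [0.7, -0.3, 1.1]
width: 0.653
stub mid [ 0.4257 -0.21    0.0322] mean [ 0.4255 -0.21    0.0319] ext [0.017  0.0163 0.0052] 372
t22.20 pos [ 0.4253 -0.2075  0.131 ] rot(tool,deg) [-0.    0.07  0.06] shift now mm [-1.00e-01 -2.50e+00  1.19e+02] shift in goal frame mm [ -0.3  -2.5 119. ] F [ 0.2  0.9 -0.3] w 60.2
```

View pics/w10.png

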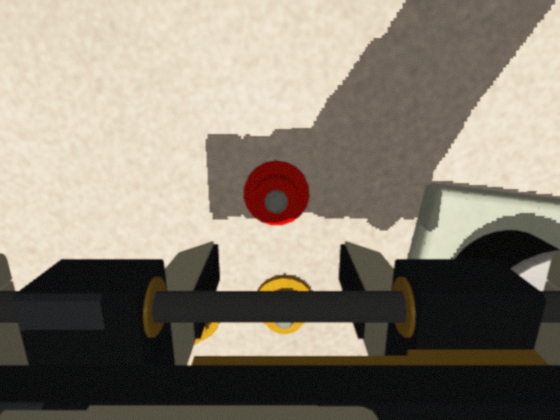

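```bash
python3 -m pendant '[[[-0.0005,-0.0025,0.02],[0,0,0],0.06],[[0,0,0.035],[0,0,0],0.06],[[0,0,0.03],[0,0,0],0.06],[[0,0,0.02],[0,0,0],0.06],[[0,0,0.01],[0,0,0],0.06],[[0,0,0.0035],[0,0,0],0.06],[[0,0,0],[0,0,0],0.06]]'; python3 -m pendant '[[[0,0,0],[0,0,0],0.03],[[0,0,0],[0,0,0],0.03],[[0,0,0],[0,0,0],0.03]]'
```

```text
clock: 23.08
position: [0.4254, -0.2105, 0.0124]
ee_rot: [-0.0, 3.141, -0.0]
force: [0.2, 0.7, 0.2]
width: 0.648
clock: 23.45
position: [0.425, -0.2105, 0.0121]
ee_rot: [0.0, 3.141, -0.0]
force: [0.1, -1.2, 4.1]
width: 0.385
```

```bash
python3 -m pendant '[[[0,0,-0.02],[0,0,0],0.03],[[0,0,-0.05],[0,0,0],0.03],[[0,0.01,-0.055],[0,0,0],0.03],[[-0.01,0.02,-0.055],[0,0,0],0.03],[[-0.02,0.035,-0.045],[0,0,0],0.03],[[-0.02,0.04,-0.02],[0,0,0],0.03],[[-0.02,0.04,-0.005],[0,0,0],0.03],[[-0.013,0.025,0],[0,0,0],0.03],[[-0.004,0.01,0],[0,0,0],0.03],[[0,0,0],[0,0,0],0.03]]'; python3 -m pendant '[[[0,0,0],[0,0,0],0.03],[[0,0,0],[0,0,0],0.03]]';  
python3 -c "
from h import *
both(.1795,.0121,save='pics/w11.png',axis=(.492,-.025))
plan(.492,-.025,.205)
"
```

```text
clock: 24.7
position: [0.5113, -0.0308, 0.2614]
ee_rot: [0.001, -3.14, 0.001]
force: [-0.7, -0.6, -2.0]
width: 0.379
clock: 24.95
position: [0.5114, -0.0318, 0.2619]
ee_rot: [-0.003, -3.141, 0.0]
force: [-0.1, -0.0, -2.1]
width: 0.387
stub mid [ 0.4919 -0.0231  0.1794] mean [ 0.4913 -0.0248  0.1802] ext [0.0179 0.0208 0.0066] 480
stub mid [ 0.5103 -0.0316  0.2812] mean [ 0.5101 -0.0314  0.2813] ext [0.0147 0.0172 0.0048] 959
hold offset [-0.0013  0.0004  0.0194]
t25.05 pos [ 0.5116 -0.0313  0.2619] rot(tool,deg) [-0.    0.   -0.08] shift now mm [19.6  6.3 56.9] shift in goal frame mm [19.6  6.3 56.9] F [-1.2 -0.8 -2.2] w 35.1
```

View pics/w11.png

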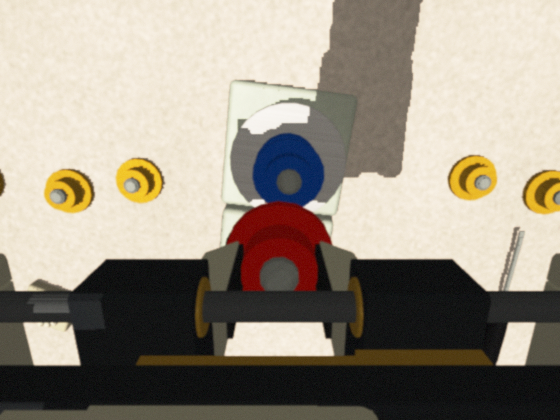

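```bash
python3 -m pendant '[[[0.01,0.0032,0.015],[0,0,0],0.03],[[0.01,0.0032,0.026],[0,0,0],0.03],[[0,0,0.015],[0,0,0],0.03],[[0,0,0],[0,0,0],0.03],[[0,0,0],[0,0,0],0.03],[[0,0,0],[0,0,0],0.03]]';  python3 -c "
from h import *
plan(.4913,-.0249,.181)
"
```

```text
clock: 25.8
position: [0.4926, -0.0242, 0.2066]
ee_rot: [0.0, 3.14, 0.0]
force: [-0.8, 0.7, -1.5]
width: 0.385
t25.80 pos [ 0.4926 -0.0242  0.2066] rot(tool,deg) [ 0.01  0.08 -0.01] shift now mm [ 1.4 -0.7 25.6] shift in goal frame mm [ 1.3 -0.7 25.6] F [-0.8  0.7 -1.5] w 35.3
```

```bash
python3 -m pendant '[[[0.0008,-0.0005,0.008],[0,0,0],0.03],[[0,0,0.009],[0,0,0],0.03],[[0,0,0.006],[0,0,0],0.03],[[0,0,0.002],[0,0,0],0.03],[[0,0,0],[0,0,0],0.03],[[0,0,0],[0,0,0],0.03]]'
```

```text
clock: 26.55
position: [0.491, -0.0246, 0.181]
ee_rot: [0.0, 3.142, 0.0]
force: [-0.9, -0.7, 0.2]
width: 0.381
```

```bash
python3 -m pendant '[[[0,0,0],[0,0,0],0.06],[[0,0,0],[0,0,0],0.06],[[0,0,-0.01],[0,0,0],0.06],[[0,0,-0.03],[0,0,0],0.06],[[0,0,-0.045],[0,0,0],0.06],[[0,0,-0.02],[0,0,0],0.06],[[0,0,0],[0,0,0],0.06]]';  python3 -c "
from h import *
p,d=arm.get_image('scene'); cv2.imwrite('pics/s12.png',cv2.resize(p[120:360,140:400,::-1],None,fx=3,fy=3,interpolation=2)[:600])
s=stub('x',htop=.201,save='pics/w12.png',hint=(.492,-.025))
plan(.530,-.202,.13)
"
```

```text
clock: 27.42
position: [0.4921, -0.0246, 0.2878]
ee_rot: [0.0, 3.138, 0.001]
force: [0.9, -0.0, -0.8]
width: 0.652
stub mid [ 0.4903 -0.0248  0.2003] mean [ 0.4899 -0.0248  0.2003] ext [0.0173 0.017  0.0055] 427
t27.52 pos [ 0.4908 -0.0246  0.2856] rot(tool,deg) [ 0.   -0.01 -0.  ] shift now mm [ -39.3 -177.4  155.5] shift in goal frame mm [ -39.2 -177.4  155.6] F [ 0.3 -0.6 -0.3] w 60.1
```

View pics/s12.png

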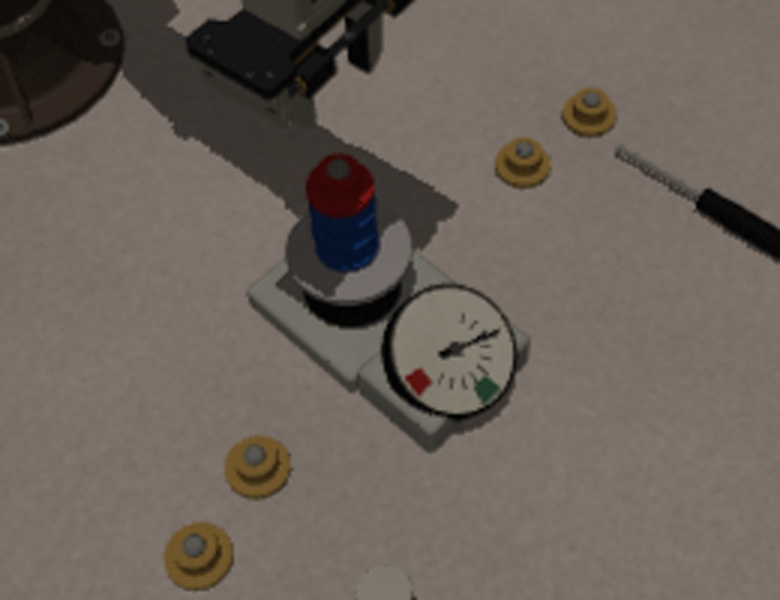

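View pics/w12.png

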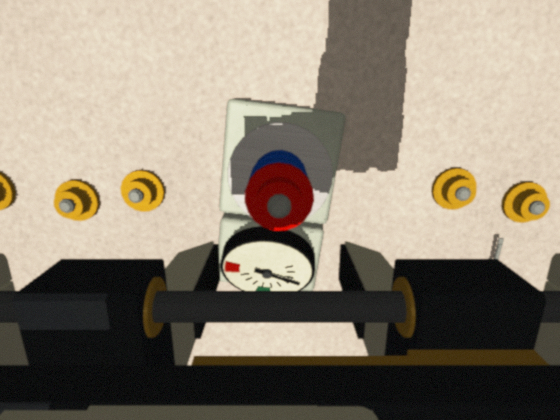

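```bash
python3 -m pendant '[[[0,-0.02,-0.005],[0,0,0],0.06],[[-0.006,-0.045,0],[0,0,0],0.06],[[-0.01,-0.045,0.04],[0,0,0],0.06],[[-0.01,-0.04,0.05],[0,0,0],0.06],[[-0.01,-0.02,0.045],[0,0,0],0.06],[[-0.003,-0.007,0.025],[0,0,0],0.06],[[0,0,0],[0,0,0],0.06],[[0,0,0],[0,0,0],0.06]]';  python3 -c "
from h import *
s=stub('x',htop=.033,save='pics/w13.png',hint=(.530,-.202))
plan(s[0],s[1],.012)
"
```

```text
clock: 28.52
position: [0.5297, -0.1998, 0.1331]
ee_rot: [0.0, -3.142, -0.0]
force: [0.7, 0.5, 0.3]
width: 0.656
stub mid [ 0.5323 -0.2031  0.0321] mean [ 0.5318 -0.2031  0.0321] ext [0.0171 0.0165 0.0052] 368
t28.57 pos [ 0.5301 -0.1998  0.1336] rot(tool,deg) [0.   0.07 0.04] shift now mm [ -1.5  -3.3 121.6] shift in goal frame mm [ -1.7  -3.3 121.6] F [-0.2 -0.1  0.2] w 59.9
```

View pics/w13.png

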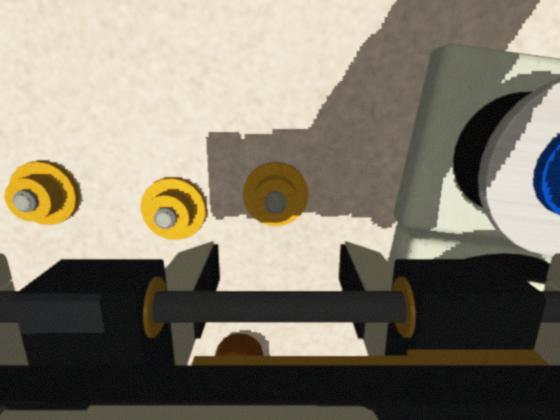

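```bash
python3 -m pendant '[[[-0.002,-0.0033,0.02],[0,0,0],0.06],[[0,0,0.035],[0,0,0],0.06],[[0,0,0.03],[0,0,0],0.06],[[0,0,0.02],[0,0,0],0.06],[[0,0,0.01],[0,0,0],0.06],[[0,0,0.0055],[0,0,0],0.06],[[0,0,0],[0,0,0],0.06]]'; python3 -m pendant '[[[0,0,0],[0,0,0],0.03],[[0,0,0],[0,0,0],0.03],[[0,0,0],[0,0,0],0.03]]' 35
```

```text
clock: 29.45
position: [0.5321, -0.2035, 0.0127]
ee_rot: [-0.0, 3.141, -0.0]
force: [-0.1, -0.0, -0.4]
width: 0.655
clock: 29.82
position: [0.5319, -0.2035, 0.0124]
ee_rot: [0.0, 3.141, -0.0]
force: [0.1, 0.7, 1.4]
width: 0.385
```

```bash
python3 -m pendant '[[[0,0,-0.02],[0,0,0],0.03],[[0,0,-0.05],[0,0,0],0.03],[[0,0,-0.06],[0,0,0],0.03],[[0,0.015,-0.06],[0,0,0],0.03],[[0.003,0.035,-0.05],[0,0,0],0.03],[[0.006,0.045,-0.025],[0,0,0],0.03],[[0.006,0.042,-0.007],[0,0,0],0.03],[[0.004,0.025,0],[0,0,0],0.03],[[0.002,0.01,0],[0,0,0],0.03],[[0,0,0],[0,0,0],0.03]]'; python3 -m pendant '[[[0,0,0],[0,0,0],0.03],[[0,0,0],[0,0,0],0.03]]';  
python3 -c "
from h import *
both(.201,.0124,save='pics/w14.png',axis=(.492,-.025))
plan(.4917,-.0248,.225)
"
```

```text
clock: 31.08
position: [0.5104, -0.0317, 0.2839]
ee_rot: [0.001, -3.141, 0.0]
force: [-0.2, -0.3, -1.5]
width: 0.383
clock: 31.32
position: [0.5107, -0.0328, 0.284]
ee_rot: [-0.003, -3.141, 0.001]
force: [0.1, 0.5, -3.2]
width: 0.386
stub mid [ 0.4912 -0.0245  0.2009] mean [ 0.4907 -0.0247  0.2012] ext [0.017  0.0172 0.0064] 472
stub mid [ 0.5096 -0.0324  0.303 ] mean [ 0.5089 -0.0324  0.3031] ext [0.0158 0.0175 0.0048] 1002
hold offset [-0.0018  0.0004  0.0191]
t31.43 pos [ 0.5107 -0.0323  0.284 ] rot(tool,deg) [-0.01 -0.01 -0.08] shift now mm [19.   7.5 59. ] shift in goal frame mm [19.   7.5 59. ] F [ 0.3  0.9 -2.7] w 34.8
```

View pics/w14.png

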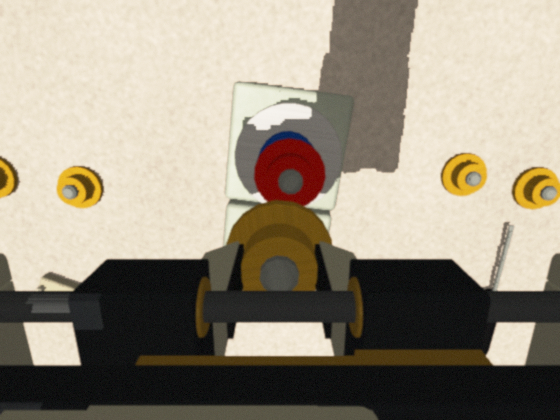

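```bash
python3 -m pendant '[[[0.0097,0.0037,0.015],[0,0,0],0.03],[[0.0097,0.0038,0.026],[0,0,0],0.03],[[0,0,0.017],[0,0,0],0.03],[[0,0,0],[0,0,0],0.03],[[0,0,0],[0,0,0],0.03],[[0,0,0],[0,0,0],0.03]]';  python3 -c "
from h import *
plan(.4913,-.0248,.201)
"
```

```text
clock: 32.17
position: [0.4919, -0.0241, 0.2269]
ee_rot: [0.001, 3.14, 0.0]
force: [0.9, -0.5, -1.0]
width: 0.382
t32.17 pos [ 0.4919 -0.0241  0.2269] rot(tool,deg) [ 0.01  0.08 -0.02] shift now mm [ 0.7 -0.7 25.9] shift in goal frame mm [ 0.6 -0.7 25.9] F [ 0.9 -0.5 -1. ] w 35.1
```

```bash
python3 -m pendant '[[[0.0003,-0.0004,0.008],[0,0,0],0.03],[[0,0,0.008],[0,0,0],0.03],[[0,0,0.006],[0,0,0],0.03],[[0,0,0.003],[0,0,0],0.03],[[0,0,0],[0,0,0],0.03],[[0,0,0],[0,0,0],0.03]]'
```

```text
clock: 32.92
position: [0.491, -0.0244, 0.2013]
ee_rot: [0.0, 3.141, 0.0]
force: [-1.0, 0.1, -0.2]
width: 0.384
```

Consistent with seated. Release, rise, check.

```bash
python3 -m pendant '[[[0,0,0],[0,0,0],0.06],[[0,0,0],[0,0,0],0.06],[[0,0,-0.01],[0,0,0],0.06],[[0,0,-0.03],[0,0,0],0.06],[[0,0,-0.045],[0,0,0],0.06],[[0,0,-0.02],[0,0,0],0.06],[[0,0,0],[0,0,0],0.06]]';  python3 -c "
from h import *
p,d=arm.get_image('scene'); cv2.imwrite('pics/s15.png',cv2.resize(p[120:360,140:400,::-1],None,fx=3,fy=3,interpolation=2)[:600])
s=stub('x',htop=.221,save='pics/w15.png',hint=(.491,-.025))
plan(.530,.200,.13)
"
```

```text
clock: 33.8
position: [0.492, -0.0244, 0.3081]
ee_rot: [0.0, 3.138, 0.001]
force: [-0.4, 0.5, -1.1]
width: 0.652
stub mid [ 0.49   -0.0246  0.2202] mean [ 0.4894 -0.0246  0.2202] ext [0.0176 0.017  0.0053] 427
t33.90 pos [ 0.4907 -0.0244  0.3058] rot(tool,deg) [ 0.   -0.01  0.  ] shift now mm [-39.3 224.4 175.8] shift in goal frame mm [-39.3 224.4 175.8] F [ 0.  -0.  -0.3] w 60.0
```

View pics/s15.png

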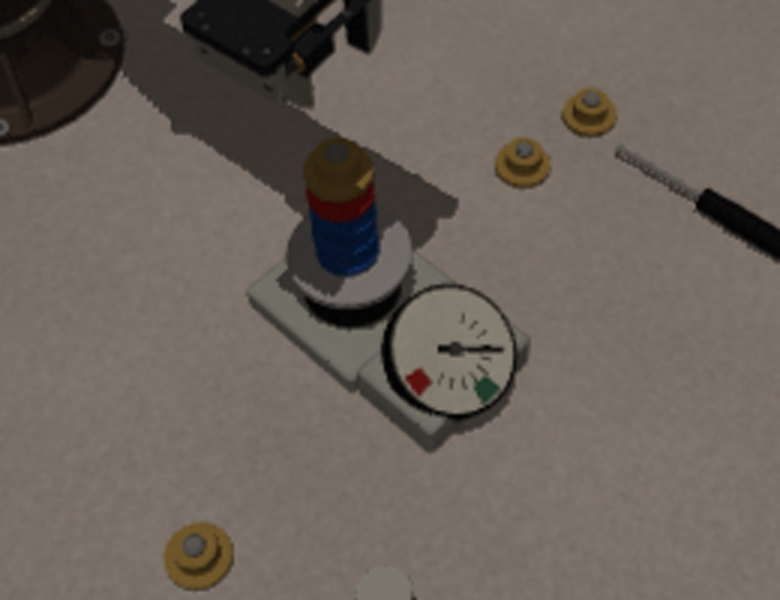

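```bash
python3 -m pendant '[[[0,0.02,-0.005],[0,0,0],0.06],[[-0.006,0.045,0],[0,0,0],0.06],[[-0.01,0.055,0.04],[0,0,0],0.06],[[-0.01,0.05,0.055],[0,0,0],0.06],[[-0.01,0.035,0.05],[0,0,0],0.06],[[-0.003,0.019,0.025],[0,0,0],0.06],[[0,0,0.01],[0,0,0],0.06],[[0,0,0],[0,0,0],0.06],[[0,0,0],[0,0,0],0.06]]';  python3 -c "
from h import *
s=stub('x',htop=.033,save='pics/w16.png',hint=(.530,.200))
plan(s[0],s[1],.012)
"
```

```text
clock: 35.02
position: [0.5281, 0.1851, 0.1451]
ee_rot: [0.003, 3.14, 0.0]
force: [-0.4, 1.0, -0.2]
width: 0.654
stub mid [0.5291 0.2035 0.0321] mean [0.5287 0.2033 0.0318] ext [0.0172 0.0164 0.0051] 329
t35.08 pos [0.5282 0.1853 0.1452] rot(tool,deg) [ 0.03  0.11 -0.1 ] shift now mm [ -0.3  17.9 133.2] shift in goal frame mm [ -0.5  18.  133.2] F [ 0.2  0.3 -0.4] w 59.9
```

View pics/w16.png

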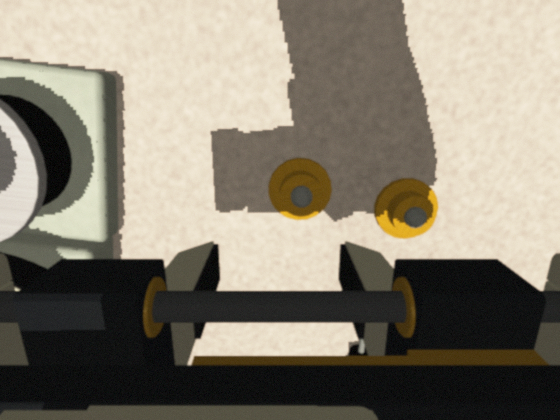

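```bash
python3 -m pendant '[[[-0.0006,0.009,0.02],[0,0,0],0.06],[[0,0.009,0.035],[0,0,0],0.06],[[0,0,0.035],[0,0,0],0.06],[[0,0,0.025],[0,0,0],0.06],[[0,0,0.012],[0,0,0],0.06],[[0,0,0.0055],[0,0,0],0.06],[[0,0,0],[0,0,0],0.06]]'; python3 -m pendant '[[[0,0,0],[0,0,0],0.03],[[0,0,0],[0,0,0],0.03],[[0,0,0],[0,0,0],0.03]]' 35
```

```text
clock: 35.95
position: [0.5285, 0.2043, 0.0121]
ee_rot: [0.0, 3.141, 0.001]
force: [-0.8, 0.4, -0.2]
width: 0.655
clock: 36.33
position: [0.5282, 0.2043, 0.0118]
ee_rot: [0.0, 3.141, 0.0]
force: [-0.4, 0.4, 4.1]
width: 0.385
```

```bash
python3 -m pendant '[[[0,0,-0.02],[0,0,0],0.03],[[0,0,-0.05],[0,0,0],0.03],[[0,-0.015,-0.06],[0,0,0],0.03],[[0,-0.03,-0.06],[0,0,0],0.03],[[0.003,-0.045,-0.055],[0,0,0],0.03],[[0.005,-0.05,-0.035],[0,0,0],0.03],[[0.005,-0.048,-0.013],[0,0,0],0.03],[[0.004,-0.033,0],[0,0,0],0.03],[[0,-0.013,0],[0,0,0],0.03],[[0,0,0],[0,0,0],0.03]]'; python3 -m pendant '[[[0,0,0],[0,0,0],0.03],[[0,0,0],[0,0,0],0.03]]';  
python3 -c "
from h import *
both(.221,.0118,save='pics/w17.png',axis=(.491,-.025))
plan(.4911,-.0248,.245)
"
```

```text
clock: 37.58
position: [0.5112, -0.0223, 0.2933]
ee_rot: [-0.002, -3.141, -0.0]
force: [-0.3, -0.0, -1.9]
width: 0.381
clock: 37.83
position: [0.5115, -0.0207, 0.2934]
ee_rot: [0.003, -3.141, -0.001]
force: [0.2, -0.1, -2.6]
width: 0.38
stub mid [ 0.4909 -0.0246  0.2207] mean [ 0.4901 -0.0248  0.2211] ext [0.0177 0.0172 0.0063] 511
stub mid [ 0.5106 -0.0215  0.313 ] mean [ 0.51   -0.0214  0.3131] ext [0.0146 0.0171 0.0049] 943
hold offset [-0.0015 -0.0007  0.0197]
t37.92 pos [ 0.5114 -0.0213  0.2935] rot(tool,deg) [ 0.01 -0.02  0.08] shift now mm [20.3 -3.5 48.5] shift in goal frame mm [20.3 -3.5 48.5] F [ 0.8  0.7 -2.1] w 35.0
```

View pics/w17.png

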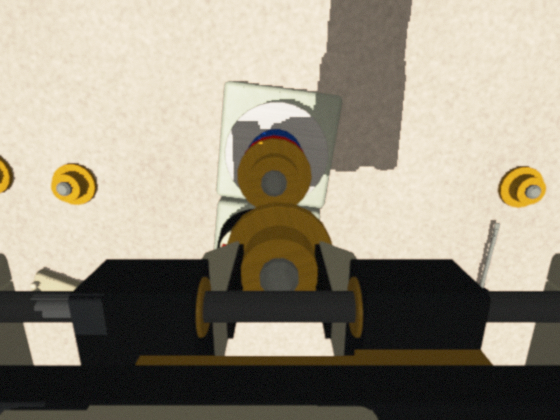

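```bash
python3 -m pendant '[[[0.0104,-0.0017,0.012],[0,0,0],0.03],[[0.0104,-0.0017,0.022],[0,0,0],0.03],[[0,0,0.0145],[0,0,0],0.03],[[0,0,0],[0,0,0],0.03],[[0,0,0],[0,0,0],0.03],[[0,0,0],[0,0,0],0.03]]';  python3 -c "
from h import *
plan(.4902,-.0247,.2203)
"
```

```text
clock: 38.67
position: [0.4913, -0.0255, 0.2458]
ee_rot: [-0.0, 3.14, 0.0]
force: [-0.8, 0.3, -2.8]
width: 0.384
t38.67 pos [ 0.4913 -0.0255  0.2458] rot(tool,deg) [0.01 0.07 0.  ] shift now mm [ 1.1  0.8 25.5] shift in goal frame mm [ 1.1  0.8 25.5] F [-0.8  0.3 -2.8] w 35.3
```

```bash
python3 -m pendant '[[[0.0006,0.0005,0.008],[0,0,0],0.03],[[0,0,0.008],[0,0,0],0.03],[[0,0,0.006],[0,0,0],0.03],[[0,0,0.0025],[0,0,0],0.03],[[0,0,0],[0,0,0],0.03],[[0,0,0],[0,0,0],0.03]]'
```

```text
clock: 39.42
position: [0.49, -0.0251, 0.2209]
ee_rot: [0.0, 3.141, 0.0]
force: [-0.6, 1.1, 0.9]
width: 0.378
```

```bash
python3 -m pendant '[[[0,0,0],[0,0,0],0.06],[[0,0,0],[0,0,0],0.06],[[0,0,-0.01],[0,0,0],0.06],[[0,0,-0.03],[0,0,0],0.06],[[0,0,-0.045],[0,0,0],0.06],[[0,0,-0.02],[0,0,0],0.06],[[0,0,0],[0,0,0],0.06]]';  python3 -c "
from h import *
p,d=arm.get_image('scene'); cv2.imwrite('pics/s18.png',cv2.resize(p[120:360,140:400,::-1],None,fx=3,fy=3,interpolation=2)[:600])
s=stub('x',htop=.241,save='pics/w18.png',hint=(.491,-.025))
plan(.545,-.291,.13)
"
```

```text
clock: 40.3
position: [0.4909, -0.0252, 0.3276]
ee_rot: [0.0, 3.138, 0.001]
force: [0.7, -0.5, -0.6]
width: 0.654
stub mid [ 0.49   -0.0253  0.24  ] mean [ 0.4894 -0.0251  0.2401] ext [0.0173 0.017  0.005 ] 425
t40.40 pos [ 0.4897 -0.0251  0.3253] rot(tool,deg) [ 0.01 -0.01 -0.  ] shift now mm [ -55.3 -265.9  195.3] shift in goal frame mm [ -55.3 -265.9  195.3] F [-0.9 -0.1  0.1] w 59.9
```

View pics/s18.png

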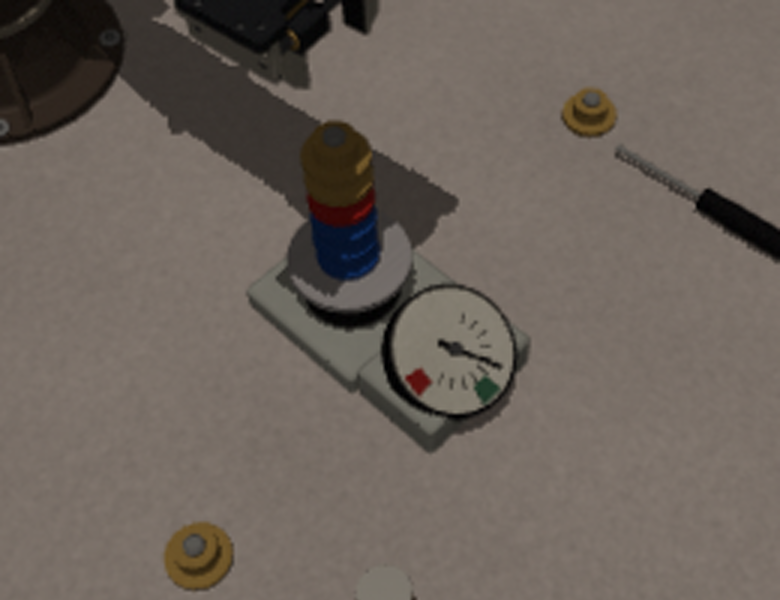

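View pics/w18.png

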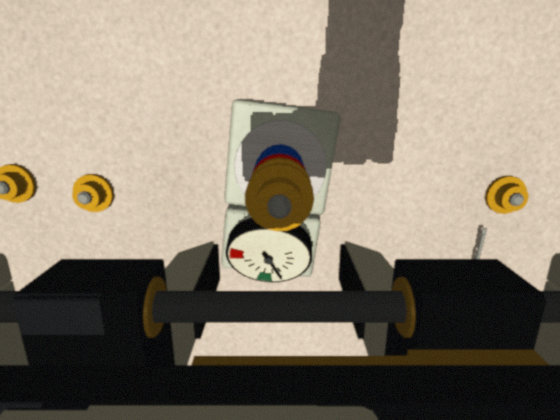

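```bash
python3 -m pendant '[[[0,-0.02,-0.005],[0,0,0],0.06],[[-0.006,-0.05,0],[0,0,0],0.06],[[-0.012,-0.055,0.03],[0,0,0],0.06],[[-0.013,-0.055,0.05],[0,0,0],0.06],[[-0.013,-0.05,0.055],[0,0,0],0.06],[[-0.01,-0.03,0.045],[0,0,0],0.06],[[-0.002,-0.006,0.02],[0,0,0],0.06],[[0,0,0],[0,0,0],0.06],[[0,0,0],[0,0,0],0.06]]';  python3 -c "
from h import *
s=stub('x',htop=.033,save='pics/w19.png',hint=(.545,-.291))
plan(s[0],s[1],.012)
"
```

```text
clock: 41.52
position: [0.542, -0.2709, 0.1505]
ee_rot: [-0.002, 3.14, 0.0]
force: [-0.6, 0.8, 0.9]
width: 0.659
stub mid [ 0.5449 -0.2912  0.032 ] mean [ 0.5447 -0.291   0.032 ] ext [0.0175 0.0175 0.0049] 324
t41.58 pos [ 0.5422 -0.271   0.1509] rot(tool,deg) [-0.01  0.13  0.09] shift now mm [ -2.2 -20.  138.9] shift in goal frame mm [ -2.5 -20.  138.9] F [0.7 0.8 0.4] w 60.2
```

View pics/w19.png

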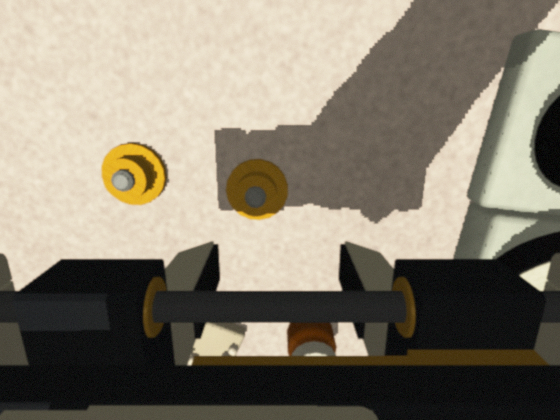

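```bash
python3 -m pendant '[[[-0.0026,-0.01,0.02],[0,0,0],0.06],[[0,-0.01,0.035],[0,0,0],0.06],[[0,0,0.038],[0,0,0],0.06],[[0,0,0.027],[0,0,0],0.06],[[0,0,0.013],[0,0,0],0.06],[[0,0,0.005],[0,0,0],0.06],[[0,0,0],[0,0,0],0.06]]'; python3 -m pendant '[[[0,0,0],[0,0,0],0.03],[[0,0,0],[0,0,0],0.03],[[0,0,0],[0,0,0],0.03]]' 35
```

```text
clock: 42.45
position: [0.5443, -0.2922, 0.0118]
ee_rot: [0.0, 3.141, -0.001]
force: [0.0, 0.6, 0.8]
width: 0.653
clock: 42.82
position: [0.5441, -0.2919, 0.0118]
ee_rot: [0.0, 3.141, -0.0]
force: [-0.9, -0.0, 3.8]
width: 0.383
```

```bash
python3 -m pendant '[[[0,0,-0.02],[0,0,0],0.03],[[0,0,-0.05],[0,0,0],0.03],[[0,0.015,-0.06],[0,0,0],0.03],[[0.003,0.04,-0.06],[0,0,0],0.03],[[0.007,0.05,-0.06],[0,0,0],0.03],[[0.008,0.055,-0.04],[0,0,0],0.03],[[0.008,0.055,-0.015],[0,0,0],0.03],[[0.007,0.035,0],[0,0,0],0.03],[[0,0.015,0],[0,0,0],0.03],[[0,0,0],[0,0,0],0.03]]'; python3 -m pendant '[[[0,0,0],[0,0,0],0.03],[[0,0,0],[0,0,0],0.03]]';  
python3 -c "
from h import *
both(.241,.0118,save='pics/w20.png',axis=(.491,-.025))
plan(.4911,-.0249,.265)
"
```

```text
clock: 44.08
position: [0.5133, -0.047, 0.2931]
ee_rot: [-0.002, 3.141, -0.0]
force: [0.1, -0.3, -2.8]
width: 0.382
clock: 44.32
position: [0.5134, -0.0489, 0.2925]
ee_rot: [-0.004, -3.141, 0.001]
force: [0.4, -0.1, -1.9]
width: 0.385
stub mid [ 0.4904 -0.0249  0.2406] mean [ 0.4899 -0.0253  0.2409] ext [0.0171 0.0172 0.0062] 607
stub mid [ 0.512  -0.0484  0.3122] mean [ 0.5118 -0.0484  0.3122] ext [0.0149 0.0175 0.005 ] 948
hold offset [-0.0015  0.0005  0.0197]
t44.42 pos [ 0.5133 -0.0484  0.2924] rot(tool,deg) [-0.02 -0.02 -0.1 ] shift now mm [22.3 23.4 27.4] shift in goal frame mm [22.2 23.5 27.4] F [-0.8  0.6 -1.4] w 35.2
```

View pics/w20.png

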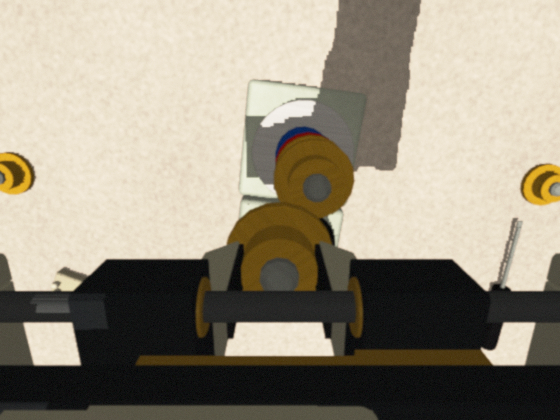

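```bash
python3 -m pendant '[[[0.007,0.007,0.004],[0,0,0],0.03],[[0.01,0.01,0.008],[0,0,0],0.03],[[0.0058,0.006,0.0145],[0,0,0],0.03],[[0,0,0],[0,0,0],0.03],[[0,0,0],[0,0,0],0.03],[[0,0,0],[0,0,0],0.03]]';  python3 -c "
from h import *
plan(.4902,-.025,.2402)
"
```

```text
clock: 45.18
position: [0.4911, -0.0246, 0.2664]
ee_rot: [0.001, 3.141, -0.0]
force: [0.2, 0.2, -2.5]
width: 0.378
t45.17 pos [ 0.4911 -0.0246  0.2664] rot(tool,deg) [-0.    0.05 -0.03] shift now mm [ 0.9 -0.4 26.2] shift in goal frame mm [ 0.9 -0.4 26.2] F [ 0.2  0.2 -2.5] w 34.7
```

```bash
python3 -m pendant '[[[0.0006,-0.0003,0.008],[0,0,0],0.03],[[0,0,0.008],[0,0,0],0.03],[[0,0,0.006],[0,0,0],0.03],[[0,0,0.003],[0,0,0],0.03],[[0,0,0],[0,0,0],0.03],[[0,0,0],[0,0,0],0.03]]'
```

```text
clock: 45.92
position: [0.4901, -0.0246, 0.2413]
ee_rot: [0.0, 3.141, 0.0]
force: [-0.1, -0.1, 0.0]
width: 0.383
```

```bash
python3 -m pendant '[[[0,0,0],[0,0,0],0.06],[[0,0,0],[0,0,0],0.06],[[0,0,-0.01],[0,0,0],0.06],[[0,0,-0.03],[0,0,0],0.06],[[0,0,-0.045],[0,0,0],0.06],[[0,0,-0.02],[0,0,0],0.06],[[0,0,0],[0,0,0],0.06],[[0,0,0],[0,0,0],0.06]]';  python3 -c "
from h import *
p,d=arm.get_image('scene'); cv2.imwrite('pics/s21.png',cv2.resize(p[120:360,140:400,::-1],None,fx=3,fy=3,interpolation=2)[:600])
s=stub('x',htop=.261,save='pics/w21.png',hint=(.4905,-.025))
p,d=arm.get_image('top'); cv2.imwrite('pics/t21.png',cv2.resize(p[160:290,100:460,::-1],None,fx=2.2,fy=2.2,interpolation=2)[:600])
plan(.49,-.025,.34)
"
```

```text
clock: 46.92
position: [0.4896, -0.0246, 0.3455]
ee_rot: [-0.0, -3.141, 0.0]
force: [-0.0, -0.6, -0.6]
width: 0.655
stub mid [ 0.49   -0.0248  0.2605] mean [ 0.4895 -0.0249  0.2607] ext [0.0173 0.017  0.0055] 431
t47.08 pos [ 0.4895 -0.0246  0.3451] rot(tool,deg) [-0.01 -0.1  -0.  ] shift now mm [-0.5 -0.4  5.1] shift in goal frame mm [-0.5 -0.4  5.1] F [-0.3 -0.7  0. ] w 60.1
```

View pics/s21.png

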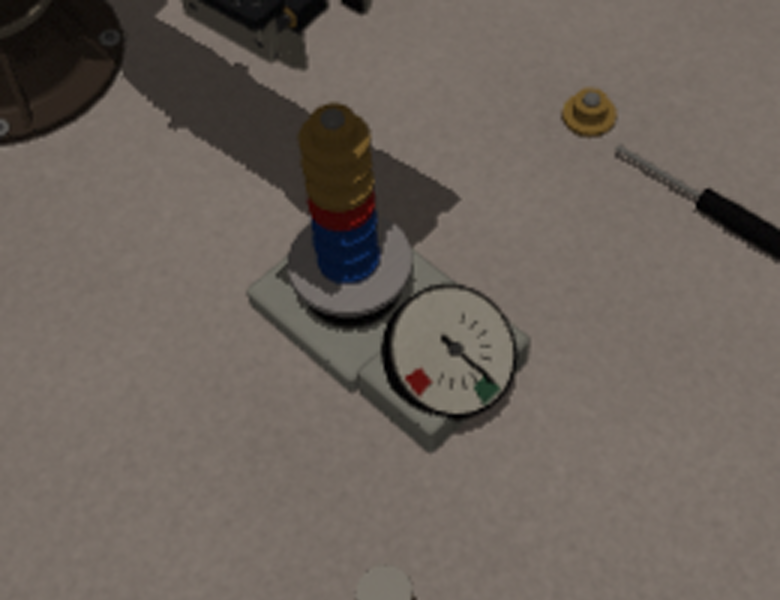

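View pics/w21.png

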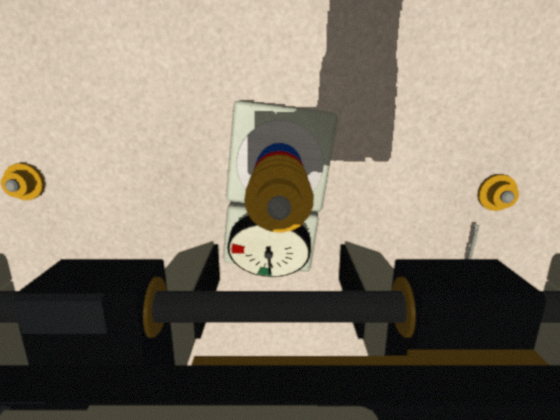

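View pics/t21.png

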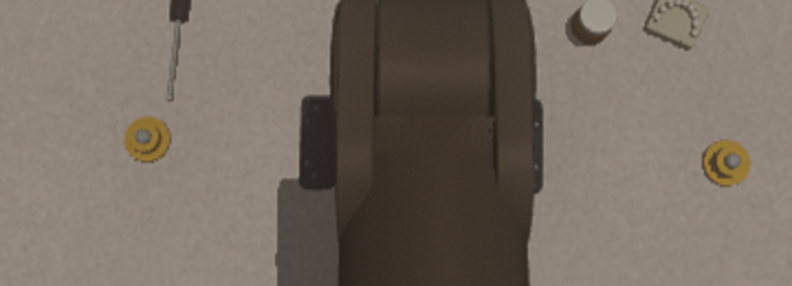

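```bash
python3 -m pendant '[[[0.02,0,-0.02],[0,0,0],0.06],[[0.03,0.02,-0.02],[0,0,0],0.06],[[0.03,0.04,0],[0,0,0],0.06],[[0.02,0.05,0],[0,0,0],0.06],[[0,0.05,0],[0,0,0],0.06],[[0,0.05,0],[0,0,0],0.06],[[0,0.03,0],[0,0,0],0.06],[[0,0,0],[0,0,0],0.06],[[0,0,0],[0,0,0],0.06]]';  python3 -c "
from h import *
p,d=arm.get_image('scene'); cv2.imwrite('pics/s22.png',cv2.resize(p[210:270,255:325,::-1],None,fx=9,fy=9,interpolation=2)[:600])
C=cam('scene');P=pts(C,d,(np.add.outer(((np.arange(420)-205)/1.)**2,((np.arange(560)-257)/1.)**2)<40**2))
p,d=arm.get_image('top'); cv2.imwrite('pics/t22.png',cv2.resize(p[170:290,230:350,::-1],None,fx=5,fy=5,interpolation=2)[:600])
C=cam('top'); P=pts(C,d,np.ones(d.shape,bool)); m=np.hypot(P[:,0]-.4905,P[:,1]+.025)<.07; Q=P[m]
for a,b in [(.066,.080),(.25,.27)]:
  q=Q[(Q[:,2]>a)&(Q[:,2]<b)]; print(a,np.median(q[:,2]),len(q),q.mean(0))
"
```

```text
clock: 48.2
position: [0.3901, 0.2145, 0.3856]
ee_rot: [-0.001, -3.141, 0.002]
force: [0.5, -0.3, 0.2]
width: 0.651
0.066 0.07359416099957361 922 [ 0.48654402 -0.0220988   0.07364269]
0.25 0.2560471350417235 227 [ 0.48851007 -0.0249502   0.25684461]
```

View pics/s22.png

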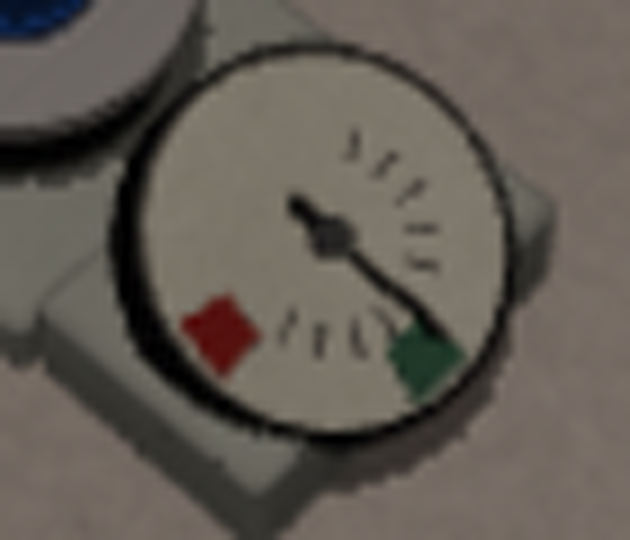

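View pics/t22.png

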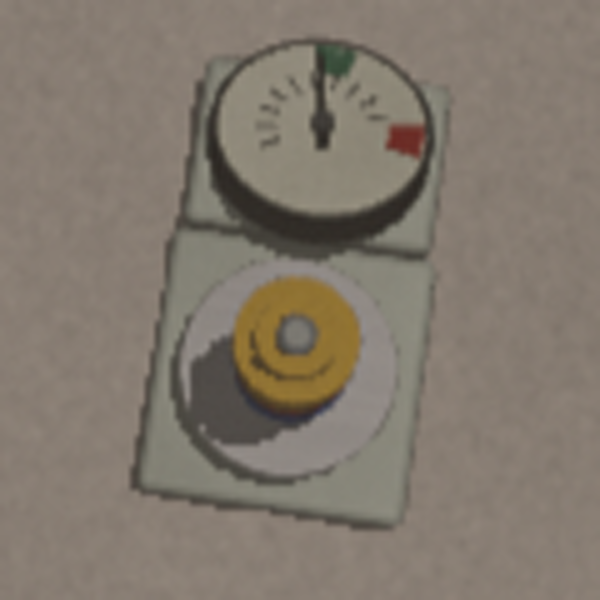

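```bash
python3 -m pendant '[[[-0.03,-0.01,0],[0,0,0],0.08],[[-0.05,-0.03,0],[0,0,0],0.08],[[-0.05,-0.05,0],[0,0,0],0.08],[[-0.045,-0.055,0],[0,0,0],0.08],[[-0.035,-0.05,0],[0,0,0],0.08],[[-0.01,-0.04,0.02],[0,0,0],0.08],[[0,-0.02,0.03],[0,0,0],0.08],[[0,0,0.03],[0,0,0],0.08],[[0,0,0],[0,0,0],0.08],[[0,0,0],[0,0,0],0.08]]';  python3 -c "
from h import *
plan(.61,-.04,.25)
p,d=arm.get_image('wrist'); cv2.imwrite('pics/w23.png',p[:,:,::-1])
"
```

```text
clock: 49.55
position: [0.5991, -0.0273, 0.3074]
ee_rot: [0.0, 3.14, 0.0]
force: [-0.1, -0.1, 0.0]
width: 0.871
t49.55 pos [ 0.5991 -0.0273  0.3074] rot(tool,deg) [ 0.01  0.08 -0.01] shift now mm [-10.8 -12.7  57.4] shift in goal frame mm [-10.9 -12.7  57.4] F [-0.1 -0.1  0. ] w 79.9
```

View pics/w23.png

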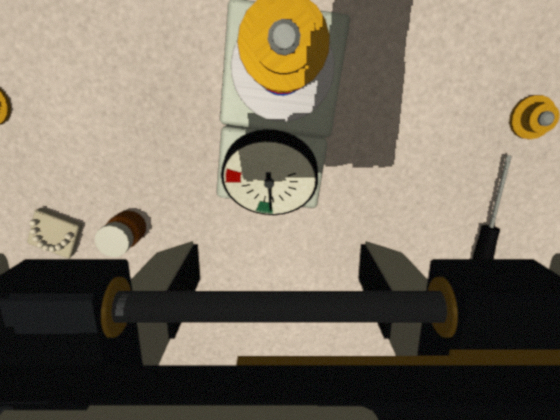

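```bash
python3 -m pendant '[[[-0.01,-0.006,0.01],[0,0,0],0.08],[[-0.01,-0.006,0.02],[0,0,0],0.08],[[-0.01,0,0.03],[0,0,0],0.08],[[-0.01,0,0.03],[0,0,0],0.08],[[-0.005,0,0.02],[0,0,0],0.08],[[0,0,0],[0,0,0],0.08],[[0,0,0],[0,0,0],0.08]]';  python3 - <<'E'
from h import *
plan(.61,-.04,.25)
C=cam('wrist')
p,d=arm.get_image('wrist'); cv2.imwrite('pics/w24.png',p[:,:,::-1])
# plane fit on dial
K,Rw,t=C
v,u=np.mgrid[0:420,0:560]
z=d; W=np.stack([u*z,v*z,z],-1)@np.linalg.inv(K).T@Rw.T+t
g=(p[...,0]>150)
m=(d>0)&(W[...,2]>.05)&(W[...,2]<.1)&(np.hypot(W[...,0]-.613,W[...,1]+.04)<.05)
Q=W[m]; 
for _ in range(5):
    c=Q.mean(0); n=np.linalg.svd(Q-c,full_matrices=False)[2][2]; n*=np.sign(n[2]); Q=Q[np.abs((Q-c)@n)<.003]
print(c,n,len(Q),np.abs((Q-c)@n).mean())
e1=np.array([1,0,0])-n[0]*n; e1/=np.linalg.norm(e1); e2=np.cross(n,e1)
# rectify 140mm square, 4px/mm
S=560; gx=(np.arange(S)-S/2)/4000.
A,B=np.meshgrid(gx,gx)  # col->A , row->B
X=c+A[...,None]*(-e2)+B[...,None]*(-e1)  # right=-y, up=+x : view from above
q=(X-t)@Rw; q=q@K.T; mp=(q[...,:2]/q[...,2:]).astype(np.float32)
r=cv2.remap(p,mp[...,0],mp[...,1],cv2.INTER_CUBIC); cv2.imwrite('pics/r24.png',r[:,:,::-1])
E
```

```text
clock: 50.48
position: [0.6442, -0.0394, 0.1969]
ee_rot: [0.0, 3.141, -0.0]
force: [-0.1, -0.5, 0.9]
width: 0.87
t50.48 pos [ 0.6442 -0.0394  0.1969] rot(tool,deg) [-0.    0.06 -0.02] shift now mm [ 34.1  -0.6 -53.2] shift in goal frame mm [ 34.2  -0.6 -53.1] F [-0.1 -0.5  0.9] w 79.9
[ 0.60305437 -0.0390255   0.0693475 ] [ 0.42395993 -0.05116152  0.90423474] 9102 0.000539438893511379
```

View pics/r24.png

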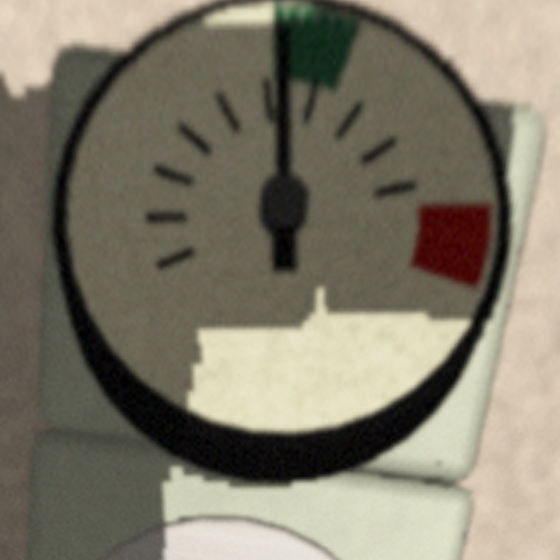

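```bash
cat > dial.py <<'E'
import cv2,numpy as np
from scipy.optimize import least_squares
r=cv2.imread('pics/r24.png')[:,:,::-1].astype(int)
print(r[204-0,100],r[60,100])
gray=r.sum(2)/3
c0=np.array([284,207.])
guess=np.array([(175,258),(165,217),(172,175),(195,138),(228,112),(268,98),(311,102),(349,120),(379,150),(395,188)],float)
T=[]
for k,g in enumerate(guess):
    x,y=g.astype(int); 
    s=26; w=np.clip(108-gray[y-s:y+s+1,x-s:x+s+1],0,None)
    yy,xx=np.mgrid[y-s:y+s+1,x-s:x+s+1]
    w=w*(np.abs(xx-281)>8)   # exclude needle column
    w=w*(r[y-s:y+s+1,x-s:x+s+1,1]-r[y-s:y+s+1,x-s:x+s+1,0]<12)*(yy>80)
    n,lab,st,ce=cv2.connectedComponentsWithStats((w>12).astype(np.uint8))
    j=1+np.argmin([np.hypot(*(ce[i]-g))-st[i,4]*.05 for i in range(1,n)])
    ww=w*(lab==j); T.append([(xx*ww).sum()/ww.sum(),(yy*ww).sum()/ww.sum()])
T=np.array(T); print(np.round(T,1))
def f(p,idx):
    a=p[3]+.368*np.arange(10)[idx]
    return (np.c_[p[0]+p[2]*np.sin(a),p[1]-p[2]*np.cos(a)*1]-T[idx]).ravel()
for idx in [np.arange(10),np.array([0,1,2,3,4,7,8,9])]:
    s=least_squares(f,[284,207,115,-1.95],args=(idx,)); print(s.x,np.round(s.fun.reshape(-1,2),1).tolist())
cx,cy,R0,ph=s.x
# needle centreline
pts=[]
for y in list(range(25,170,3))+list(range(240,266,3)):
    row=gray[y,262:305]; w=np.clip(65-row,0,None)
    if w.sum()>30: pts.append([(np.arange(262,305)*w).sum()/w.sum(),y])
pts=np.array(pts)
vx,vy,x0,y0=cv2.fitLine(pts.astype(np.float32),cv2.DIST_HUBER,0,.01,.01).ravel()
if vy>0: vx,vy=-vx,-vy
a=np.arctan2(vx,-vy); print('needle dir',a,'at cy x=',x0+(cy-y0)*vx/vy,'cx',cx)
print('needle reading by direction',a-ph)
# by tip relative to tick centre
print('by tip',np.arctan2(x0+(40-y0)*vx/vy-cx,cy-40)-ph)
# green sector edges
G=(r[...,1]-r[...,0]>20)
yy,xx=np.nonzero(G); ang=np.arctan2(xx-cx,cy-yy)-ph; rad=np.hypot(xx-cx,yy-cy)
for lo in range(130,200,10):
    m=(rad>=lo)&(rad<lo+10)
    if m.sum()>20: print(lo,np.round(np.percentile(ang[m],[0,2,98,100]),3))
Rd=(r[...,0]-r[...,1]>40); yy,xx=np.nonzero(Rd); ang=np.arctan2(xx-cx,cy-yy)-ph; print('red',np.percentile(ang,[1,99]))
E
python3 dial.py
```

```text
[107 105  87] [81 81 71]
[[175.6 257.6]
 [165.2 216.6]
 [172.6 175.8]
 [194.1 138.6]
 [227.7 112.4]
 [291.6 102. ]
 [308.1 100.1]
 [348.7 119.2]
 [378.8 152.9]
 [396.  188.2]]
[283.38947993 214.82751606 115.91833034  -1.94781555] [[0.0, -0.1], [2.3, -0.7], [2.2, -1.7], [2.7, -0.8], [2.6, -0.6], [-20.6, -2.4], [5.1, 2.7], [2.8, 1.9], [1.9, -1.1], [0.9, 2.8]]
[281.97064973 214.59443728 115.96415622  -1.95927078] [[-1.0, 1.0], [0.9, 0.4], [0.3, -0.7], [0.4, -0.1], [-0.0, -0.2], [0.4, 0.8], [-0.2, -2.4], [-0.8, 1.3]]
needle dir 0.03723641 at cy x= 281.1431579233793 cx 281.97064972606745
needle reading by direction 1.9965071944989539
by tip 1.9917734313163946
140 [2.035 2.042 2.316 2.324]
150 [2.028 2.038 2.321 2.329]
160 [2.025 2.032 2.317 2.324]
170 [2.021 2.028 2.319 2.327]
180 [2.002 2.014 2.316 2.326]
190 [1.929 1.944 2.318 2.327]
red [3.48604626 3.88167175]
```

```bash
python3 -c "
import cv2
r=cv2.imread('pics/r24.png'); cv2.imwrite('pics/r24z.png',cv2.resize(r[0:140,200:380],None,fx=4,fy=4,interpolation=2))"
```

```text
(no output)
```

View pics/r24z.png

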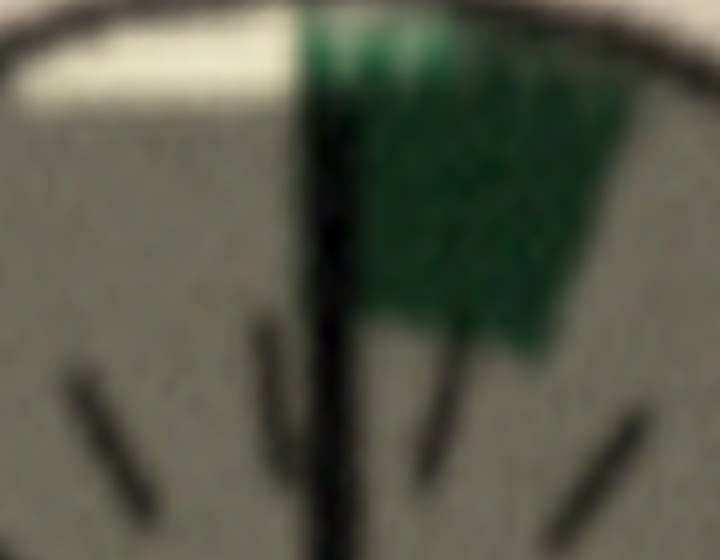

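```bash
python3 -m pendant '[[[0,0,-0.02],[0,0,0],0.08],[[0,0,-0.05],[0,0,0],0.08],[[0,0,-0.05],[0,0,0],0.08],[[0,0.03,-0.04],[0,0,0],0.08],[[0.02,0.05,-0.01],[0,0,0],0.08],[[0.03,0.05,0],[0,0,0],0.08],[[0.03,0.05,0],[0,0,0],0.08],[[0.02,0.03,0],[0,0,0],0.08],[[0,0,0],[0,0,0],0.08],[[0,0,0],[0,0,0],0.08]]';  python3 - <<'E'
from h import *
p,d=arm.get_image('scene'); cv2.imwrite('pics/s25.png',p[:,:,::-1])
C=cam('scene')
for l in ['weight1','burjar','arch','screwdriver']:
    for o in arm.masks_of('scene',l):
        if o['conf']<.4: continue
        P=pts(C,d,o['pixels']); print(l,round(o['conf'],2),np.round((P.min(0)+P.max(0))/2,3))
E
```

```text
clock: 51.78
position: [0.5442, 0.17, 0.3672]
ee_rot: [0.001, 3.14, 0.0]
force: [0.1, -0.8, 0.9]
width: 0.87
weight1 0.8 [0.548 0.296 0.02 ]
weight1 0.75 [ 0.495 -0.03   0.219]
weight1 0.73 [ 0.531 -0.399  0.017]
weight1 0.67 [ 0.497 -0.031  0.184]
weight1 0.67 [0.413 0.056 0.13 ]
burjar 0.94 [ 0.694 -0.241  0.031]
burjar 0.6 [0.744 0.272 0.014]
arch 0.9 [ 0.707 -0.343  0.014]
screwdriver 0.68 [0.696 0.272 0.013]
```

View pics/s25.png

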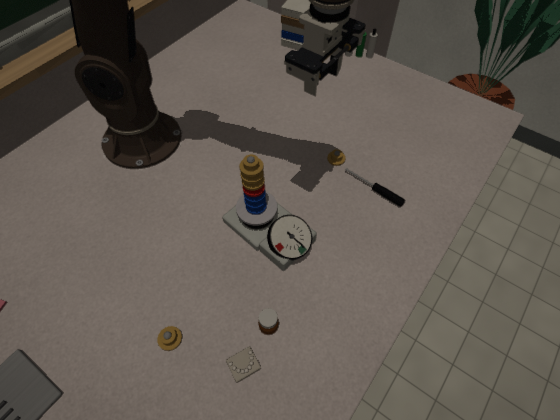

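```bash
python3 -m pendant '[[[0,0,0],[0,0,0],0.08],[[0,0,0],[0,0,0],0.08],[[0,0,0],[0,0,0],0.08],[[0,0,0],[0,0,0],0.08]]'; python3 -c "
from cell import arm
print(arm.sign_off())"
```

```text
clock: 52.52
position: [0.5438, 0.1709, 0.3661]
ee_rot: [-0.0, -3.142, -0.0]
force: [0.3, 0.3, -0.2]
width: 0.872
the job is handed in; nothing more can be done
None
```

I stacked the three blue holders present, the red cap and then three brass weights on the spigot, and handed the job in at about 52.5 s.

- **Seating:** After each part the top of the stack rose by 26 mm less the expected spring sag, to within about 1 mm, so every part looks fully home. The forces at contact agreed with this.
- **Needle:** It rests inside the green sector near its low edge. A rectified close-up read about 1.96 to 2.0 rad. The pan height gave 1.94 rad from the top camera and 2.01 rad from the wrist camera. All of these are above the 1.913 rad limit, but the margin is only about 0.03 to 0.1 rad. I stopped there because a fourth weight would bring it to about 2.37 rad, probably past the green. I saw no sign of the needle nearing the red at any check.
- **Bench:** In the last picture the two spare weights lay at their starting places, clear of the stand, and the jar and plaster model had not moved. The screwdriver's measured position differed by about 9 mm from the first look. In the pictures it lies in the same spot and the gripper never went near it, so I put that down to noise in the detected outline.

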